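# Unload the blade-plate rack into the wash tray

### The arm

A 6-joint arm with a two-finger parallel gripper is mounted at the origin on a cart in front of the work surface, level with it; the furniture and walls round the work are solid. World frame = base frame: x ahead of the robot, y to its left, z up, the work surface at z = 0. Lengths are in m, angles in rad, forces in N, time in s.
With the tool pointing down it reaches from about 0.35 to 0.975 m from the base axis. Payload 4.9 kg.
Tool frame: the origin (TCP) lies on the centre line of the jaws, within the pads' length; the fingertips stand manip.tcp_to_tips ahead of it and the grasp point (between the pads) is the TCP (manip.tcp_to_tips is the distance from the TCP to the fingertips, in m); y points along the fingers, z is the direction in which the jaws open and shut, and the axes are right-handed (so a half turn about y gives the same grasp; the last joint's range is limited). The gripper opens to 85 mm and grips with 20 to 120 N. Pads are 22 mm wide; open, the fingers measure 114 mm over their backs; the gripper's body (76 mm by 85 mm) begins 54 mm behind the grasp point. The pads swing forward as they close: fully open they stand 13 mm farther back than shut.
Start: joints at [-1.289, 0.053, 1.613, -0, 1.476, -0.119], TCP at [0.244, -0.575, 0.223] pointing down, gripper open.
Joint ranges: [-3.01, 3.01], [-1.01, 2.22], [0.06, 2.58], [-1.02, 4.17], [0.09, 2.62], [-3.14, 3.14]. Speed limits (rad/s): [2.57, 2.57, 3.14, 3.14, 3.14, 3.14].

### API

Orientations are given as a unit quaternion [w, x, y, z].
In Python, from plant import manip gives the robot as it stands.
- The arm moves only by the tool apply_moves, never from a script. Its argument "moves" is a list of rows, each a list of 7 numbers: the gripper's target within -1 to 1 (shut at 1, half-way at 0, fully open at -1), then the shift along the tool's x, y, z in mm, then the turn, a rotation vector about the tool's x, y, z in degrees. A call has 1 to 20 rows; each row shifts and turns the commanded pose from where the row before left it, along the tool's axes as they then stand; what a row does not reach is not made up. A row lasts 1/10 s, in which the tool goes at most 50 mm and 8.59 degrees, less where a joint would pass 70% of its speed; a pose out of reach is approached as far as the arm can. A call with a gripper value outside its range is refused whole. The fingers move at their own pace and stop on an object; the grip force is fixed at half the most. Time passes only in rows, so rows that do not move let the fingers close. It gives the time, the measured TCP pose, the force and the opening at its end, in the units of the state.
- manip.state(): the state, without advancing time (a new reading comes with each control period).
- manip.grab_frame(name): name is "scene" or "top"; returns the picture (400x640x3 uint8, blue, green, red); there is no depth.
- manip.calibration(name): a dict with "mtx" (3x3 intrinsics, pixels), "T" (4x4, takes a point from camera to world coordinates). Camera axes: x right, y down, z forward; pixel columns grow to the right and rows downward; lengths in m; the calibration is good to about 2 mm. A picture is of the moment at which its call begins. calibration takes no time and is no camera call.
- manip.job_done(): hands the job in, once; it reports no verdict.
The state is a dict: "time": time; "joint_pos": joint angles; "joint_vel": joint speeds; "joint_efforts": joint torques, N m; "tool_pos": TCP position; "tool_rot": TCP orientation; "contact_force": force on the tool from outside, world axes, zero at the start; "ft_torque": the same for the moment, N m; "gripper_width": opening from 0.0 (shut) to 1.0 (fully open).
Only numpy, scipy, OpenCV 4.12 (cv2) and the standard library are available. Lean on these libraries where they do the work, as an engineer would, in place of code of your own. Each camera call takes 0.05 s, during which the arm holds its last target. There are 200 camera calls.

### The job

Unload the slicer-blade rack for washing: turn its handwheel anticlockwise to the double open mark so that the gate bar drops, then slide every blade plate along its lane until a good third of it sticks out over the front edge, and leave it lying there. Only when all the plates stick out, lift them clear and lay them flat in the wash tray (one on another is fine). Finish by turning the handwheel back to the single locked mark, and leave the deli cup and the label roll where they are.

Things in the scene. Friction and masses are not known exactly. Their poses are not given: they have to be found in the camera images.
- blade_rack: Low steel rack fixed to the table. Origin: on the table under the middle of its front edge; x runs back along the lanes, y to its left, z up. Deck top 60 mm up, from the front edge x = 0 to x = 0.200, y = -0.145 to 0.145. Three lanes along x at y = 0.095, 0, -0.095. On its right (-y) a grey housing 130 x 114 mm, 60 mm high, carries the handwheel.
- rack_edge (a point): Middle of the deck's front edge, at deck height. Each lane is 60 mm wide between rails 5 mm high and 6 mm wide, so fingers do not fit beside a plate that lies fully in its lane; behind the plates the lanes are bare and open. In front of and below the deck edge there is free space.
- gate_mid (a point): Middle of the thin dark gate bar, 5 mm thick and 17 mm tall, across the front of all lanes, 2 to 7 mm in front of the deck edge. At wheel angle 0 its top stands 9 mm above the deck; it sinks 4.5 mm per rad of the handwheel and is 6 mm below the deck at the open mark.
- wheel_grip (a point): Centre of the handwheel's black round rim on its upright axis, 96 mm above the table. The rim is a solid disc 64 mm across and 20 mm tall, gripped across from above at any yaw, with free space round it; below it a flat skirt 80 mm across ends 66 mm above the table.
- handwheel (a joint): Handwheel angle in rad, growing anticlockwise seen from above: 0 = pointer at the single tick (locked), 3.4 = at the double tick (open); range -0.5 to 4.2. Light friction (under 0.15 N m); it stays where left. At 0 the pointer (a line on skirt and rim) points 2.6 rad clockwise of the rack's x.
- wash_tray: Loose open steel tray, 200 (x) by 180 (y) mm, 32 mm high, walls 4 mm, floor 4 mm thick, 0.8 kg, to the left of the rack. Origin: centre of its underside, z up.
- deli_cup: Bystander: white lidded deli cup, 74 mm across, 68 mm high, right of the rack. Origin at the centre of its underside.
- label_roll: Bystander: roll of white labels lying flat, 64 mm across, 30 mm high, right of the rack. Origin at the centre of its underside.
- plate_1_center (a point): Centre (half-way up) of a thin flat bare-metal blade plate, 120 (its x) by 56 (its y) by 5 mm, 0.1 to 0.21 kg, with a cross slot; at the start flat in the left (y = 0.095) lane, fully on the deck, unless absent. Pushed at its back end it slides easily along the lane; it tips off if more than 60 mm sticks out.
- plate_2_center (a point): Centre (half-way up) of a thin flat bare-metal blade plate, 120 (its x) by 56 (its y) by 5 mm, 0.1 to 0.21 kg, with a cross slot; at the start flat in the middle lane, fully on the deck, unless absent. Pushed at its back end it slides easily along the lane; it tips off if more than 60 mm sticks out.
- plate_3_center (a point): Centre (half-way up) of a thin flat bare-metal blade plate, 120 (its x) by 56 (its y) by 5 mm, 0.1 to 0.21 kg, with a cross slot; at the start flat in the right (y = -0.095) lane, fully on the deck, unless absent. Pushed at its back end it slides easily along the lane; it tips off if more than 60 mm sticks out.

How it is judged:
By the outcome, as a careful person would: the job done as asked, in the order asked, and still so for the second after the job is handed in, with the robot touching nothing.
Of plate_1, plate_2, plate_3 only 2 to 3 are there at a start; the rules pass over those that are not, and their reading is None.
At some moment in a run one of wash_tray may be knocked a few centimetres aside while the robot is not near it.
Once in a run the grip may slacken for a moment while it holds something.
It also fails if it takes over 210 s, if anything falls off the work surface, if the arm or the gripper's body presses on something with over 40 N, if the wrist force passes 120 N, or if a joint passes its speed limit or range.

## Working session

There is one attempt and no reset: what is moved stays moved. The work goes in short steps, Python scripts to look and compute and a tool call to move; the robot and the scene stay as the last step left them, time stands still between calls to the robot, and variables do not carry over. Pictures are saved under pics/ and viewed, about 12 in all and at most 16, crops included, and the job is handed in when it is done.

Besides the shell and the picture viewer there is one more tool, called after "Call:" as name([rows], argument=value, ...), one row to a line, values as JSON. apply_moves: Moves the arm, as the interface text tells. Its arguments: {"type":"object","properties":{"moves":{"type":"array","items":{"type":"array","items":{"type":"number"}}}},"required":["moves"]}

```bash
ls; mkdir -p pics
python3 - <<'E'
from plant import manip
import cv2,numpy as np
np.set_printoptions(precision=4,suppress=True)
print(manip.state(),manip.tcp_to_tips)
for n in("scene","top"):
    cv2.imwrite(f"pics/{n}0.png",manip.grab_frame(n)); c=manip.calibration(n);print(n,c["mtx"],c["T"])
E
```

```text
pics
{'time': 0.0, 'joint_pos': array([-1.289 ,  0.0533,  1.6143, -0.    ,  1.476 , -0.119 ]), 'joint_vel': array([ 0.0001, -0.0007, -0.0001,  0.    ,  0.0004,  0.0006]), 'joint_efforts': array([ -0.0009, -39.3685, -37.0178,  -0.0003,   0.007 ,   0.    ]), 'tool_pos': array([ 0.2437, -0.5748,  0.2217]), 'tool_rot': array([ 0.1407, -0.1408,  0.6937, -0.6922]), 'contact_force': array([-0.9076,  0.1727, -0.5832]), 'ft_torque': array([0.0174, 0.0283, 0.0308]), 'gripper_width': 0.9997985645488623} 0.019
scene [[459.26     0.     319.5342]
 [  0.     459.26   210.197 ]
 [  0.       0.       1.    ]] [[ 0.7799 -0.2813  0.5592 -0.3553]
 [-0.6259 -0.3392  0.7023 -1.1205]
 [-0.0079 -0.8977 -0.4406  0.7628]
 [ 0.      0.      0.      1.    ]]
top [[404.0655   0.     322.486 ]
 [  0.     404.0655 197.3515]
 [  0.       0.       1.    ]] [[ 0.0067 -0.9902  0.1392  0.3584]
 [-0.9999 -0.0053  0.0105 -0.031 ]
 [-0.0097 -0.1392 -0.9902  1.3971]
 [ 0.      0.      0.      1.    ]]
```

View pics/top0.png

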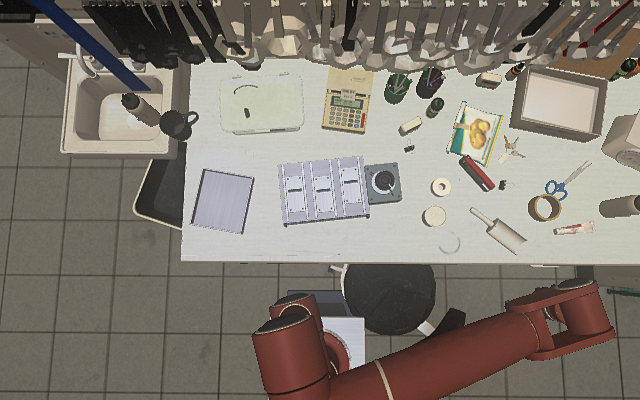

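View pics/scene0.png

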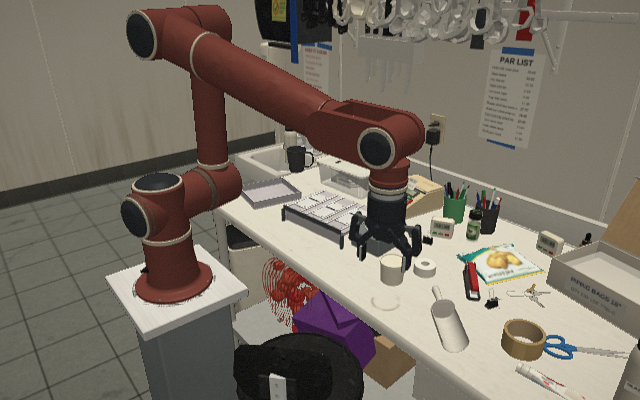

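The top view shows the rack at about (280-370, 155-225) with plates in all three lanes. The wheel is at (384,181), the tray at (222,200), the cup at (434,216) and the roll at (441,187). I'll enlarge the rack and tray.

Run:
```python
import cv2
im=cv2.imread("pics/top0.png")[145:245,185:410]
cv2.imwrite("pics/top0c.png",cv2.resize(im,None,fx=3.5,fy=3.5,interpolation=cv2.INTER_CUBIC))
```

```text
(no output)
```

View pics/top0c.png

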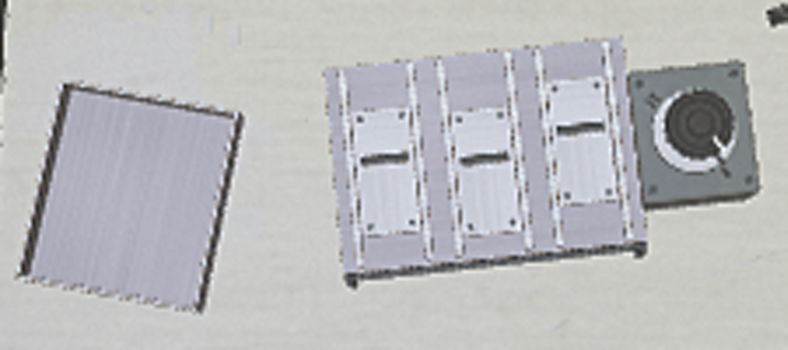

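The crop shows all three plates in their lanes, plus the rack corners and the tray. The handwheel pointer is at about (725,155), on the single tick. Now I'll convert these to poses.

```bash
cat > h.py <<'E'
from plant import manip
import cv2,numpy as np
from scipy.optimize import least_squares
from scipy.spatial.transform import Rotation as R
np.set_printoptions(precision=4,suppress=True)
def p2w(px,z,cam="top"):
    c=manip.calibration(cam);T=c["T"];out=[]
    for u,v in np.atleast_2d(px):
        d=T[:3,:3]@np.linalg.solve(c["mtx"],[u,v,1]);out.append(T[:3,3]+d*(z-T[2,3])/d[2])
    return np.array(out)
def w2p(P,cam="top"):
    c=manip.calibration(cam);T=c["T"];q=(np.atleast_2d(P)-T[:3,3])@T[:3,:3]@c["mtx"].T
    return q[:,:2]/q[:,2:]
def fit2(loc,w):
    f=lambda p:(np.array(loc)@np.array([[np.cos(p[2]),np.sin(p[2])],[-np.sin(p[2]),np.cos(p[2])]])+p[:2]-np.array(w)[:,:2]).ravel()
    s=least_squares(f,[*np.mean(w,0)[:2],0]);return s.x,np.abs(s.fun).max()
def crop(px,o=(185,145),k=3.5): return (np.array(px)+.5)/k-.5+np.array(o)
def toolmove(dp):
    "world shift (m) -> tool axes mm"
    q=manip.state()["tool_rot"];return R.from_quat(q,scalar_first=True).inv().apply(dp)*1000
E
python3 - <<'E'
from h import *
r,e=fit2([(.2,.145),(.2,-.145),(0,-.145),(0,.145)],p2w(crop([(326,70),(621,38),(647,245),(350,272)]),.06));print("rack",r,e)
Ri=np.array([[np.cos(r[2]),np.sin(r[2])],[-np.sin(r[2]),np.cos(r[2])]])
for n,c in dict(p1=[(356,110),(413,108),(424,230),(365,235)],p2=[(453,110),(511,107),(522,228),(464,235)],p3=[(551,82),(606,78),(617,197),(561,204)]).items():
    p,e=fit2([(.06,.028),(.06,-.028),(-.06,-.028),(-.06,.028)],p2w(crop(c),.065));print(n,p,e,"rackframe",Ri@(p[:2]-r[:2]))
t=fit2([(.1,.09),(.1,-.09),(-.1,-.09),(-.1,.09)],p2w(crop([(65,85),(242,115),(200,312),(20,275)]),.032));print("tray",t)
w=p2w(crop([(699,124)]),.106)[0];print("wheel",w,Ri@(w[:2]-r[:2]))
print("cup",p2w([(433.5,216)],.068),"roll",p2w([(441.5,187)],.03))
q=R.from_quat(manip.state()["tool_rot"],scalar_first=True).as_matrix();print(q)
E
```

```text
rack [ 0.4753 -0.0312  0.1126] 0.004764899659818467
p1 [0.5588 0.0718 0.0905] 0.0016843451428357747 rackframe [0.0945 0.093 ]
p2 [ 0.56   -0.0216  0.094 ] 0.0015455632952754428 rackframe [0.0852 0.0001]
p3 [ 0.5892 -0.1133  0.0864] 0.002526604834152457 rackframe [ 0.1039 -0.0943]
tray (array([ 0.5373,  0.3257, -0.1799]), np.float64(0.004516440173124581))
wheel [ 0.5975 -0.2175  0.106 ] [ 0.1005 -0.1988]
cup [[ 0.4852 -0.3828  0.068 ]] roll [[ 0.5885 -0.4233  0.03  ]]
[[-0.9208 -0.0005  0.3901]
 [-0.3901  0.0018 -0.9208]
 [-0.0002 -1.     -0.0019]]
```

```bash
cat >> h.py <<'E'
def seg(a,b,n=60): return np.linspace(a,b,n)
def grad(im):
    g=cv2.GaussianBlur(cv2.cvtColor(im,cv2.COLOR_BGR2GRAY).astype(np.float32),(0,0),.8)
    return np.hypot(cv2.Sobel(g,5,1,0),cv2.Sobel(g,5,0,1))
def place(m,p):
    return np.c_[m[:,:2]@R.from_euler('z',p[2]).as_matrix()[:2,:2].T+p[:2],m[:,2]]
def edgefit(ims,model,p0,dxy=.008,dyaw=.06):
    "align wireframe to image gradients; ims={cam:img}"
    G={c:grad(i) for c,i in ims.items()}
    def f(p):
        P=place(model,p);return -sum(cv2.remap(g,*w2p(P,c).astype(np.float32).T[:,:,None],cv2.INTER_LINEAR).mean() for c,g in G.items())
    from scipy.optimize import differential_evolution as de
    s=de(f,[(p0[0]-dxy,p0[0]+dxy),(p0[1]-dxy,p0[1]+dxy),(p0[2]-dyaw,p0[2]+dyaw)],seed=1);return s.x,-s.fun
def rect(x0,x1,y0,y1,z):
    c=[(x0,y0,z),(x1,y0,z),(x1,y1,z),(x0,y1,z)];return np.vstack([seg(c[i],c[(i+1)%4]) for i in range(4)])
PLATE=rect(-.06,.06,-.028,.028,.065)
RACK=np.vstack([seg((.2,-.145,.06),(.2,.145,.06)),seg((0,.145,.06),(.2,.145,.06)),seg((0,-.145,.06),(.2,-.145,.06))]+[seg((.003,y+s,.065),(.197,y+s,.065)) for y in(.095,0,-.095) for s in(.03,-.03,.036,-.036)])
TRAY=rect(-.1,.1,-.09,.09,.032)
E
python3 - <<'E'
from h import *
top=cv2.imread("pics/top0.png");sc=cv2.imread("pics/scene0.png")
for ims in({"top":top},{"top":top,"scene":sc}):
    r=edgefit(ims,RACK,[.475,-.031,.10])
    print("rack",r)
    for n,p in dict(p1=[.5588,.0718,.09],p2=[.56,-.0216,.09],p3=[.589,-.1133,.09]).items():
        q=edgefit(ims,PLATE,p)[0];print(n,q,"rf",R.from_euler('z',-r[0][2]).apply([*(q-r[0])[:2],0])[:2])
    tr=edgefit(ims,TRAY,[.537,.3257,-.18]);print("tray",tr)
    im=cv2.resize(top,None,fx=4,fy=4,interpolation=cv2.INTER_CUBIC)
    for P in [place(RACK,r[0]),place(TRAY,tr[0])]:
        for u,v in w2p(P)*4+1.5: cv2.circle(im,(int(u),int(v)),0,(0,0,255),1)
    cv2.imwrite(f"pics/ov{len(ims)}.png",im[580:980,740:1540])
E
```

```text
rack (array([ 0.4671, -0.0322,  0.1194]), np.float64(83.71221160888672))
p1 [0.5591 0.0708 0.0386] rf [0.1037 0.0913]
p2 [ 0.559  -0.0154  0.1214] rf [0.0933 0.0057]
p3 [ 0.5895 -0.1068  0.1472] rf [ 0.1126 -0.0887]
tray (array([ 0.5372,  0.3253, -0.1763]), np.float64(223.27786254882812))Traceback (most recent call last):
  File "<stdin>", line 4, in <module>
  File "h.py", line 33, in edgefit
    s=de(f,[(p0[0]-dxy,p0[0]+dxy),(p0[1]-dxy,p0[1]+dxy),(p0[2]-dyaw,p0[2]+dyaw)],seed=1);return s.x,-s.fun
    return fun(*args, **kwargs)
    ret = solver.solve()
    next(self)
    ~~~~^^^^^^
    energy = self.func(parameters)
    return self.f(x, *self.args)
           ~~~~~~^^^^^^^^^^^^^^^
  File "h.py", line 31, in f
    P=place(model,p);return -sum(cv2.remap(g,*w2p(P,c).astype(np.float32).T[:,:,None],cv2.INTER_LINEAR).mean() for c,g in G.items())
                             ~~~^^^^^^^^^^^^^^^^^^^^^^^^^^^^^^^^^^^^^^^^^^^^^^^^^^^^^^^^^^^^^^^^^^^^^^^^^^^^^^^^^^^^^^^^^^^^^^^^^^^^
  File "h.py", line 31, in <genexpr>
    P=place(model,p);return -sum(cv2.remap(g,*w2p(P,c).astype(np.float32).T[:,:,None],cv2.INTER_LINEAR).mean() for c,g in G.items())
                                              ~~~^^^^^
  File "h.py", line 12, in w2p
    c=manip.calibration(cam);T=c["T"];q=(np.atleast_2d(P)-T[:3,3])@T[:3,:3]@c["mtx"].T
ValueError: time passes only in moves, steps and waits
```

View pics/ov1.png

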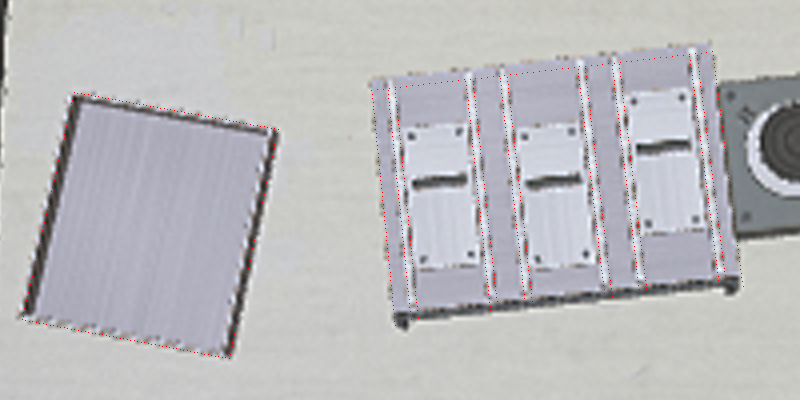

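The tray overlay fits well. The rack's lanes and yaw fit too, but the overlay sits about 6 mm short of the real back edge, so I take the rack as about (0.473,-0.032, yaw 0.117). First I'll turn the tool so j6 has room for 3.4 rad anticlockwise.

Call:
apply_moves([
  [-1,0,0,0,0,7.5,0],
  [-1,0,0,0,0,7.5,0],
  [-1,0,0,0,0,7.5,0],
  [-1,0,0,0,0,7.5,0],
  [-1,0,0,0,0,7.5,0],
  [-1,0,0,0,0,7.5,0],
  [-1,0,0,0,0,7.5,0],
  [-1,0,0,0,0,0,0],
])

```text
time: 0.9
tool_pos: [0.2438, -0.5751, 0.2223]
tool_rot: [-0.18, 0.18, 0.684, -0.683]
contact_force: [-0.7, 0.2, 0.4]
gripper_width: 1.001
```

```bash
sed -i 's/c=manip.calibration(cam);T/c=CAL[cam];T/' h.py; sed -i '6i CAL={n:manip.calibration(n) for n in("top","scene")}' h.py
cat >> h.py <<'E'
RK=np.array([.473,-.032,.117])
def rw(x,y,z): return place(np.array([[x,y,z]]),RK)[0]
def go(P):
    s=manip.state();d=np.array(P)-s["tool_pos"];m=toolmove(d);n=max(1,int(np.ceil(np.linalg.norm(m)/40)))
    M=R.from_quat(s["tool_rot"],scalar_first=True).as_matrix()
    print("pos",s["tool_pos"],"yawz",np.arctan2(M[1,2],M[0,2]).round(4),"tilt",M[:2,1],"j",s["joint_pos"],"w",round(s["gripper_width"],3),"t",round(s["time"],1),"F",s["contact_force"]);print("n",n,"row",m/n,"tot",m)
E
python3 -c "
from h import *
go([.5975,-.2175,.20])"
```

```text
pos [ 0.2438 -0.5751  0.2223] yawz -2.086 tilt [-0.0003  0.0011] j [-1.289   0.0531  1.6137 -0.      1.476   0.797 ] w 1.001 t 0.9 F [-0.6737  0.2429  0.3761]
n 13 row [-10.1256   1.7364 -37.3438] tot [-131.6334   22.5736 -485.4692]
```

Call:
apply_moves([
  [-1,-10.1,1.7,-37.4,0,0,0],
  [-1,-10.1,1.7,-37.4,0,0,0],
  [-1,-10.1,1.7,-37.4,0,0,0],
  [-1,-10.1,1.7,-37.4,0,0,0],
  [-1,-10.1,1.7,-37.4,0,0,0],
  [-1,-10.1,1.7,-37.4,0,0,0],
  [-1,-10.1,1.7,-37.4,0,0,0],
  [-1,-10.1,1.7,-37.4,0,0,0],
  [-1,-10.1,1.7,-37.4,0,0,0],
  [-1,-10.1,1.7,-37.4,0,0,0],
  [-1,-10.1,1.7,-37.4,0,0,0],
  [-1,-10.1,1.7,-37.4,0,0,0],
  [-1,-10.1,1.7,-37.4,0,0,0],
  [-1,0,0,0,0,0,0],
  [-1,0,0,0,0,0,0],
])

```text
time: 2.4
tool_pos: [0.5978, -0.2165, 0.2003]
tool_rot: [0.179, -0.179, -0.684, 0.684]
contact_force: [0.5, 0.1, -0.3]
gripper_width: 1.004
```

```bash
python3 -c "
from h import *
go([.5975,-.2175,.098])
a=manip.grab_frame('scene');cv2.imwrite('pics/s1.png',a)
cv2.imwrite('pics/s1c.png',cv2.resize(a[160:300,250:450],None,fx=4,fy=4,interpolation=cv2.INTER_CUBIC))"
```

```text
pos [ 0.5978 -0.2165  0.2003] yawz -2.0826 tilt [-0.0012  0.    ] j [-0.4643  0.0929  1.6087 -0.0005  1.4411  1.6184] w 1.004 t 2.4 F [ 0.5467  0.1119 -0.2687]
n 3 row [-0.1086 34.107   0.3074] tot [ -0.3259 102.3211   0.9223]
```

View pics/s1c.png

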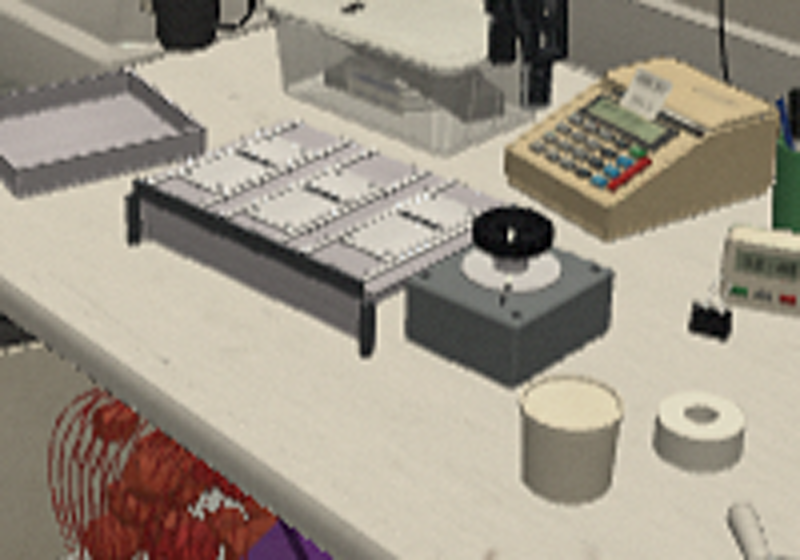

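The scene view shows the wheel rim at about (513,225) in the crop, raised above a thin skirt with free space between them. The cup and roll are clear of the path. I'll cross-check the wheel and rack using this camera.

Run:
```python
from h import *
t=cv2.imread("pics/top0.png");s=cv2.imread("pics/s1.png")
print(p2w([crop((513,222),(250,160),4)],.106,"scene"))
for i in({"top":t},{"scene":s},{"top":t,"scene":s}):
    r=edgefit(i,RACK[:180],[.473,-.032,.117],.01,.03);r2=edgefit(i,RACK,[.473,-.032,.117],.01,.03);print("rack outline",r,"all",r2)
    print([edgefit(i,PLATE,p,.006,.03)[0] for p in([.5588,.0718,.11],[.56,-.0216,.11],[.589,-.1133,.11])])
```

```text
[[ 0.5983 -0.2194  0.106 ]]
rack outline (array([ 0.4772, -0.0281,  0.1133]), np.float64(99.8076171875)) all (array([ 0.463 , -0.0305,  0.1094]), np.float64(86.9896011352539))
[array([0.5595, 0.0721, 0.0831]), array([ 0.5592, -0.0156,  0.125 ]), array([ 0.5899, -0.1073,  0.1351])]
rack outline (array([ 0.4745, -0.0309,  0.1369]), np.float64(138.7113037109375)) all (array([ 0.4707, -0.0292,  0.1133]), np.float64(117.45708465576172))
[array([0.5615, 0.07  , 0.0848]), array([ 0.562 , -0.0255,  0.0889]), array([ 0.5921, -0.1185,  0.1174])]
rack outline (array([ 0.4766, -0.0291,  0.1214]), np.float64(237.39599609375)) all (array([ 0.4633, -0.0307,  0.1145]), np.float32(201.21378))
[array([0.56  , 0.0709, 0.0801]), array([ 0.5609, -0.0241,  0.0813]), array([ 0.5918, -0.1193,  0.1377])]
```

Call:
apply_moves([
  [-1,0.7,35,1.5,0,0,0],
  [-1,0,35,0,0,0,0],
  [-1,0,35,0,0,0,0],
  [-1,0,0,0,0,0,0],
  [1,0,0,0,0,0,0],
  [1,0,0,0,0,0,0],
  [1,0,0,0,0,0,0],
  [1,0,0,0,0,0,0],
  [1,0,0,0,0,0,0],
  [1,0,0,0,0,0,0],
  [1,0,0,0,0,0,0],
  [1,0,0,0,0,0,0],
])

```text
time: 3.65
tool_pos: [0.5975, -0.2186, 0.0978]
tool_rot: [0.179, -0.181, -0.684, 0.684]
contact_force: [-0.2, 0.3, 6.4]
gripper_width: 0.004
```

The fingers shut without gripping the rim, so I'll look.

```bash
python3 -c "
from h import *
go([.5975,-.2175,.098])
a=manip.grab_frame('scene');b=manip.grab_frame('top')
a=cv2.resize(a[130:280,290:450],None,fx=3.5,fy=3.5,interpolation=cv2.INTER_CUBIC)
cv2.imwrite('pics/s2c.png',a)"
```

```text
pos [ 0.5975 -0.2186  0.0978] yawz -2.0861 tilt [ 0.0026 -0.0014] j [-0.4676  0.181   1.6901 -0.      1.2675  1.6185] w 0.004 t 3.6 F [-0.2325  0.2851  6.3951]
n 1 row [ 0.5692 -0.2197 -0.9545] tot [ 0.5692 -0.2197 -0.9545]
```

View pics/s2c.png

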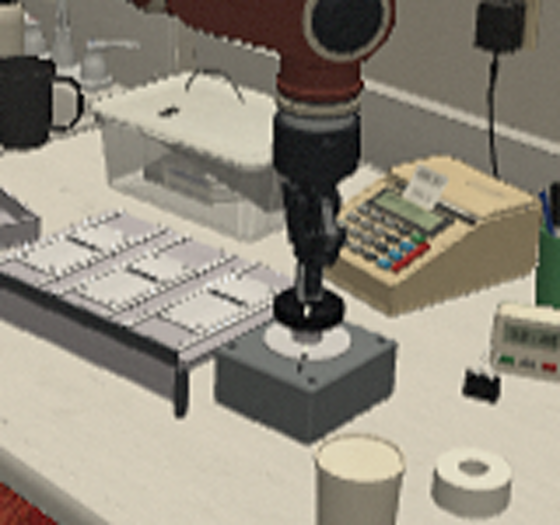

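```bash
python3 -c "
from h import *
for z in (.066,.079,.086,.098,.106,.125,.15,.2):
  print(z,(w2p([[.5975,-.2186,z]],'scene')-[290,130])*3.5)"
```

```text
0.066 [[304.234  336.8773]]
0.079 [[304.9055 324.3141]]
0.086 [[305.2693 317.5086]]
0.098 [[305.8964 305.7751]]
0.106 [[306.317  297.9054]]
0.125 [[307.3242 279.0612]]
0.15 [[308.6673 253.9315]]
0.2 [[311.4164 202.4978]]
```

Call:
apply_moves([
  [1,0,-30,0,0,0,0],
  [1,0,-30,0,0,0,0],
  [1,0,0,0,0,0,0],
  [1,0,0,0,0,0,0],
])

```text
time: 4.15
tool_pos: [0.5967, -0.2182, 0.1564]
tool_rot: [0.18, -0.181, -0.684, 0.684]
contact_force: [-0.3, -0.3, -1.1]
gripper_width: -0.002
```

```bash
python3 -c "
from h import *
go([.5975,-.2186,.09])
a=manip.grab_frame('scene')
a=cv2.resize(a[130:280,290:450],None,fx=3.5,fy=3.5,interpolation=cv2.INTER_CUBIC)
s=manip.state()['tool_pos']
for k in (.019,0):
  u=((w2p([s-[0,0,k]],'scene')-[290,130])*3.5)[0].astype(int);print(u);cv2.line(a,(u[0]+12,u[1]),(u[0]+60,u[1]),(0,0,255),1)
cv2.imwrite('pics/s3c.png',a)"
```

```text
pos [ 0.5967 -0.2182  0.1564] yawz -2.0862 tilt [ 0.0011 -0.0005] j [-0.4676  0.1238  1.6504  0.      1.3662  1.6186] w -0.002 t 4.2 F [-0.3405 -0.3104 -1.0665]
n 2 row [-0.4104 33.1958 -0.0071] tot [-0.8208 66.3916 -0.0143]
[306 268]
[307 249]
```

View pics/s3c.png

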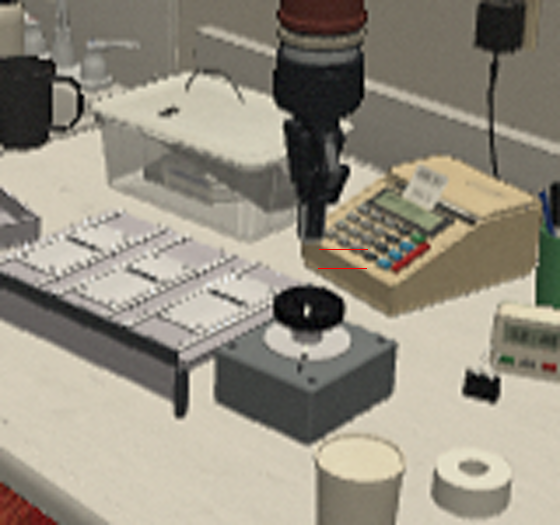

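The view shows the shut tips at about row 240, roughly 28 px (28 mm) above where tool_pos and tcp_to_tips put them (row 268). The touch on the rim top at tool z 0.098 agrees with this: the shut tips sit about 8 mm above the reported TCP. I'll apply that offset from here on, open, and go deeper in small rows.

Call:
apply_moves([
  [-1,0,0,0,0,0,0],
  [-1,0,0,0,0,0,0],
  [-1,0,0,0,0,0,0],
  [-1,0,0,0,0,0,0],
  [-1,0,0,0,0,0,0],
  [-1,0,0,0,0,0,0],
  [-1,0,30,0,0,0,0],
  [-1,0,25,0,0,0,0],
  [-1,0,10,0,0,0,0],
  [-1,0,7,0,0,0,0],
  [-1,0,7,0,0,0,0],
  [-1,0,0,0,0,0,0],
])

```text
time: 5.4
tool_pos: [0.5964, -0.2181, 0.0768]
tool_rot: [-0.18, 0.18, 0.684, -0.684]
contact_force: [-0.5, -0.4, 0.4]
gripper_width: 1.006
```

Call:
apply_moves([
  [-1,0,5,0,0,0,0],
  [-1,0,5,0,0,0,0],
  [-1,0,5,0,0,0,0],
  [-1,0,0,0,0,0,0],
  [1,0,0,0,0,0,0],
  [1,0,0,0,0,0,0],
  [1,0,0,0,0,0,0],
  [1,0,0,0,0,0,0],
  [1,0,0,0,0,0,0],
  [1,0,0,0,0,0,0],
])

```text
time: 6.4
tool_pos: [0.5965, -0.2182, 0.0625]
tool_rot: [0.18, -0.18, -0.684, 0.684]
contact_force: [-2.9, 1.7, 4.4]
gripper_width: 0.734
```

Gripped (0.734 x 85 ≈ 62 mm). Next is the anticlockwise turn: 23 rows x 8.47° = 194.8°.

Call:
apply_moves([
  [1,0,0,0,0,-8.47,0],
  [1,0,0,0,0,-8.47,0],
  [1,0,0,0,0,-8.47,0],
  [1,0,0,0,0,0,0],
])

```text
time: 6.8
tool_pos: [0.5963, -0.2191, 0.0625]
tool_rot: [0.026, -0.025, -0.706, 0.707]
contact_force: [-3.6, -2.8, 5.3]
gripper_width: 0.734
```

Call:
apply_moves([
  [1,0,0,0,0,-8.47,0],
  [1,0,0,0,0,-8.47,0],
  [1,0,0,0,0,-8.47,0],
  [1,0,0,0,0,-8.47,0],
  [1,0,0,0,0,-8.47,0],
  [1,0,0,0,0,-8.47,0],
  [1,0,0,0,0,-8.47,0],
  [1,0,0,0,0,-8.47,0],
  [1,0,0,0,0,-8.47,0],
  [1,0,0,0,0,-8.47,0],
  [1,0,0,0,0,-8.47,0],
  [1,0,0,0,0,-8.47,0],
  [1,0,0,0,0,-8.47,0],
  [1,0,0,0,0,-8.47,0],
  [1,0,0,0,0,-8.47,0],
  [1,0,0,0,0,-8.47,0],
  [1,0,0,0,0,-8.47,0],
  [1,0,0,0,0,-8.47,0],
  [1,0,0,0,0,-8.47,0],
  [1,0,0,0,0,-8.47,0],
])

```text
time: 8.8
tool_pos: [0.6005, -0.2198, 0.0626]
tool_rot: [-0.701, 0.702, -0.086, 0.094]
contact_force: [12.3, -5.5, -4.8]
gripper_width: 0.728
```

```bash
python3 -c "
from h import *
go([.5965,-.2182,.0625])"
```

```text
pos [ 0.6005 -0.2198  0.0626] yawz 1.3162 tilt [ 0.0111 -0.0038] j [-0.4679  0.2226  1.7065  0.0017  1.2009 -1.7848] w 0.728 t 8.8 F [12.3215 -5.5293 -4.8089]
n 1 row [-4.2837  0.0466  0.5434] tot [-4.2837  0.0466  0.5434]
```

The tool turned 3.40 rad. I'll release, raise and check the pointer.

Call:
apply_moves([
  [-1,0,0,0,0,0,0],
  [-1,0,0,0,0,0,0],
  [-1,0,0,0,0,0,0],
  [-1,0,0,0,0,0,0],
  [-1,0,0,0,0,0,0],
  [-1,0,-30,0,0,0,0],
  [-1,0,-40,0,0,0,0],
  [1,0,-40,0,0,-8,0],
  [1,0,-20,0,0,-8,0],
  [1,0,0,0,0,-5,0],
  [1,0,0,0,0,0,0],
  [1,0,0,0,0,0,0],
])

```text
time: 10.0
tool_pos: [0.596, -0.2179, 0.1912]
tool_rot: [0.706, -0.706, -0.038, 0.038]
contact_force: [0.7, -0.0, -0.1]
gripper_width: 0.145
```

```bash
sed -i 's/^RK=.*/RK=np.array([.475,-.031,.114])/' h.py; python3 -c "
from h import *
print('grip yaw target',.114+np.pi/2)
go(rw(.25,-.095,.2))
a=manip.grab_frame('scene');b=manip.grab_frame('top');cv2.imwrite('pics/s4.png',a);cv2.imwrite('pics/t4.png',b)
A=cv2.resize(a[175:265,320:420],(600,540),interpolation=cv2.INTER_CUBIC)
cv2.imwrite('pics/s4c.png',A)"
```

```text
grip yaw target 1.6847963267948967
pos [ 0.596  -0.2179  0.1912] yawz 1.6782 tilt [-0.0011  0.0006] j [-0.4677  0.0965  1.6204  0.      1.4259 -2.1459] w 0.145 t 10.0 F [ 0.7113 -0.0067 -0.1408]
n 5 row [30.0706 -1.7836 21.079 ] tot [150.3532  -8.9178 105.3951]
```

View pics/s4c.png

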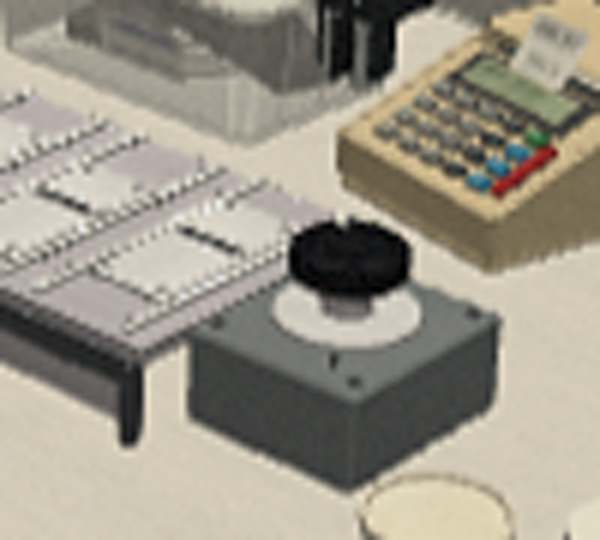

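The pointer is now on the far side of the rim (about (340,220) in the crop), and the gate bar sits below the deck edge. Now to go behind lane 3.

```bash
python3 -c "
from h import *
go(rw(.197,-.095,.12))
for l in(-.095,0,.095): print(rw(.197,l,.12),rw(.083,l,.054))"
```

```text
pos [ 0.5958 -0.2178  0.1907] yawz 1.6789 tilt [-0.0018  0.0009] j [-0.4677  0.097   1.6207 -0.      1.4259 -2.1466] w -0.001 t 10.1 F [-0.7199 -0.6552  0.0608]
n 4 row [24.4323 17.6496 26.2163] tot [ 97.7291  70.5985 104.8651]
[ 0.6815 -0.103   0.12  ] [ 0.5683 -0.1159  0.054 ]
[ 0.6707 -0.0086  0.12  ] [ 0.5575 -0.0216  0.054 ]
[0.6599 0.0858 0.12  ] [0.5467 0.0728 0.054 ]
```

Call:
apply_moves([
  [1,33,0,35,0,0,0],
  [1,33,0,35,0,0,0],
  [1,32,0,35,0,0,0],
  [1,0,35,0,0,0,0],
  [1,0,35,0,0,0,0],
  [1,0,0,0,0,0,0],
  [1,0,30,0,0,0,0],
  [1,0,20,0,0,0,0],
  [1,0,8,0,0,0,0],
  [1,0,0,0,0,0,0],
])

```text
time: 11.1
tool_pos: [0.6817, -0.1032, 0.0633]
tool_rot: [0.706, -0.706, -0.038, 0.039]
contact_force: [-0.4, 0.4, -0.1]
gripper_width: 0.001
```

```bash
python3 -c "
from h import *
go(rw(.197,-.095,.054))"
```

```text
pos [ 0.6817 -0.1032  0.0633] yawz 1.6795 tilt [-0.0019  0.0006] j [-0.2581  0.3363  1.5668  0.0001  1.2404 -1.9376] w 0.001 t 11.1 F [-0.4217  0.4275 -0.1207]
n 1 row [-0.1345  9.2917  0.2033] tot [-0.1345  9.2917  0.2033]
```

Call:
apply_moves([
  [1,0,4,0,0,0,0],
  [1,0,3,0,0,0,0],
  [1,0,2,0,0,0,0],
  [1,0,0,0,0,0,0],
  [1,0,0,0,0,0,0],
])

```text
time: 11.6
tool_pos: [0.6825, -0.1031, 0.0552]
tool_rot: [-0.706, 0.706, 0.039, -0.039]
contact_force: [-0.0, 0.1, -1.6]
gripper_width: 0.002
```

Call:
apply_moves([
  [1,0,1.5,0,0,0,0],
  [1,-8,0,0,0,0,0],
  [1,-8,0,0,0,0,0],
  [1,-8,0,0,0,0,0],
  [1,-8,0,0,0,0,0],
  [1,-8,0,0,0,0,0],
  [1,0,0,0,0,0,0],
])

```text
time: 12.3
tool_pos: [0.6413, -0.1075, 0.0533]
tool_rot: [0.706, -0.706, -0.038, 0.039]
contact_force: [0.5, 0.6, -0.3]
gripper_width: 0.001
```

```bash
python3 -c "
from h import *
go(rw(.083,-.095,.054))
a=manip.grab_frame('scene');cv2.imwrite('pics/s5.png',a)
cv2.imwrite('pics/s5c.png',cv2.resize(a[160:250,270:400],None,fx=5,fy=5,interpolation=cv2.INTER_CUBIC))"
```

```text
pos [ 0.6413 -0.1075  0.0533] yawz 1.6799 tilt [-0.0009  0.0001] j [-0.2804  0.2647  1.6737 -0.0001  1.2041 -1.9602] w 0.001 t 12.3 F [ 0.4528  0.5895 -0.3421]
n 2 row [-36.7762  -0.3418  -0.2263] tot [-73.5524  -0.6837  -0.4525]
```

View pics/s5c.png

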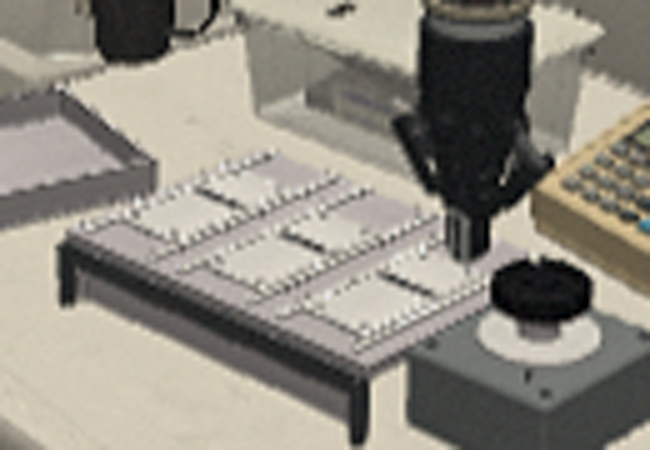

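The fingers are at plate 3's back end (about (468,255)). I'll keep pushing.

Call:
apply_moves([
  [1,-10,0,0,0,0,0],
  [1,-10,0,0,0,0,0],
  [1,-10,0,0,0,0,0],
  [1,-10,0,0,0,0,0],
  [1,-10,0,0,0,0,0],
  [1,-8,0,0,0,0,0],
  [1,-6,0,0,0,0,0],
  [1,-4,0,0,0,0,0],
  [1,0,0,0,0,0,0],
  [1,0,-40,0,0,0,0],
  [1,0,-30,0,0,0,0],
  [1,38,0,32,0,0,0],
  [1,38,0,32,0,0,0],
  [1,36,0,31,0,0,0],
  [1,0,0,0,0,0,0],
])

```text
time: 13.85
tool_pos: [0.6777, -0.0041, 0.122]
tool_rot: [0.706, -0.705, -0.04, 0.041]
contact_force: [0.1, -0.8, -0.2]
gripper_width: -0.002
```

```bash
python3 -c "
from h import *
go(rw(.197,0,.054))
a=manip.grab_frame('scene');cv2.imwrite('pics/s6.png',a)
b=manip.grab_frame('top');cv2.imwrite('pics/t6.png',b)
A=cv2.resize(a[160:260,250:400],(750,500),interpolation=cv2.INTER_CUBIC)
# marks: overhang 0..60 at lane 3 edge lines
for x,c in((0,(0,0,0)),(-.04,(0,0,255)),(-.048,(0,160,0)),(-.06,(255,0,0))):
    q=(w2p([rw(x,-.067,.065),rw(x,-.123,.065)],'scene')-[250,160])*5+2
    cv2.line(A,*[tuple(int(v) for v in k) for k in q],c,1)
cv2.imwrite('pics/s6c.png',A)"
```

```text
pos [ 0.6777 -0.0041  0.122 ] yawz 1.685 tilt [-0.0012  0.0014] j [-0.1162  0.2507  1.566   0.0013  1.3263 -1.8015] w -0.002 t 13.8 F [ 0.0707 -0.8285 -0.2473]
n 2 row [-3.7097 34.0074 -1.9   ] tot [-7.4194 68.0147 -3.8   ]
```

View pics/s6c.png

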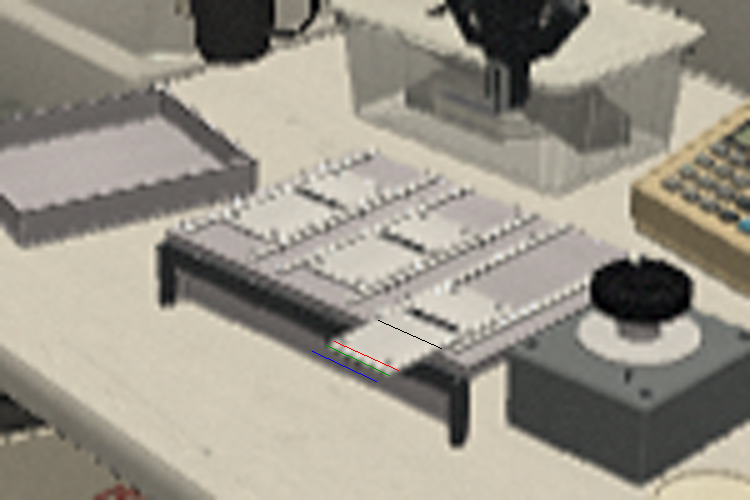

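Plate 3's front edge lies on the 48 mm line (about (360,365)), so the overhang is about 47 mm. Lane 2 gets the same push.

Call:
apply_moves([
  [1,-7.4,30,-3.8,0,0,0],
  [1,0,25,0,0,0,0],
  [1,0,8,0,0,0,0],
  [1,0,5,0,0,0,0],
  [1,0,0,0,0,0,0],
  [1,0,0,0,0,0,0],
])

```text
time: 14.55
tool_pos: [0.6699, -0.0132, 0.0569]
tool_rot: [-0.706, 0.706, 0.039, -0.038]
contact_force: [0.0, -0.0, -0.5]
gripper_width: 0.002
```

```bash
python3 -c "
from h import *
go(rw(.0885,0,.0533))"
```

```text
pos [ 0.6699 -0.0132  0.0569] yawz 1.6799 tilt [ 0.0022 -0.0004] j [-0.1306  0.3001  1.6236 -0.0001  1.2157 -1.8105] w 0.002 t 14.6 F [ 0.0358 -0.0407 -0.531 ]
n 3 row [-35.7279   1.1373   1.3153] tot [-107.1837    3.412     3.9458]
```

Call:
apply_moves([
  [1,0,3.4,3.5,0,0,0],
  [1,-10,0,0,0,0,0],
  [1,-10,0,0,0,0,0],
  [1,-10,0,0,0,0,0],
  [1,-10,0,0,0,0,0],
  [1,-10,0,0,0,0,0],
  [1,-10,0,0,0,0,0],
  [1,-10,0,0,0,0,0],
  [1,-10,0,0,0,0,0],
  [1,-9,0,0,0,0,0],
  [1,-8,0,0,0,0,0],
  [1,-6,0,0,0,0,0],
  [1,-4,0,0,0,0,0],
  [1,0,0,0,0,0,0],
  [1,0,0,0,0,0,0],
])

```text
time: 16.05
tool_pos: [0.5622, -0.021, 0.052]
tool_rot: [-0.706, 0.706, 0.039, -0.039]
contact_force: [-0.1, 0.4, 0.5]
gripper_width: -0.002
```

```bash
python3 -c "
from h import *
go(rw(.0885,0,.0533))"
```

```text
pos [ 0.5622 -0.021   0.052 ] yawz 1.6803 tilt [-0.0002 -0.    ] j [-0.1696  0.0749  1.8917 -0.0001  1.1752 -1.8499] w -0.002 t 16.1 F [-0.1289  0.4484  0.5042]
n 1 row [ 0.6943 -1.3105  0.0036] tot [ 0.6943 -1.3105  0.0036]
```

Now up and over to lane 1.

Call:
apply_moves([
  [1,0,-40,0,0,0,0],
  [1,0,-28,0,0,0,0],
  [1,36,0,32,0,0,0],
  [1,36,0,32,0,0,0],
  [1,36,0,31,0,0,0],
  [1,0,0,0,0,0,0],
  [1,0,0,0,0,0,0],
])

```text
time: 16.75
tool_pos: [0.6595, 0.0861, 0.1192]
tool_rot: [-0.706, 0.706, 0.039, -0.04]
contact_force: [-0.8, -0.2, -0.7]
gripper_width: -0.0
```

```bash
python3 -c "
from h import *
go(rw(.197,.095,.0533))"
```

```text
pos [0.6595 0.0861 0.1192] yawz 1.6819 tilt [-0.0014 -0.0003] j [ 0.0181  0.2255  1.6006 -0.0003  1.3169 -1.6638] w -0.0 t 16.8 F [-0.8263 -0.1541 -0.6651]
n 2 row [ 0.2556 32.9597 -0.1465] tot [ 0.5112 65.9193 -0.2931]
```

Call:
apply_moves([
  [1,0.5,30,-0.3,0,0,0],
  [1,0,23,0,0,0,0],
  [1,0,8,0,0,0,0],
  [1,0,4.5,0,0,0,0],
  [1,0,0,0,0,0,0],
  [1,-10,0,0,0,0,0],
  [1,-10,0,0,0,0,0],
  [1,-10,0,0,0,0,0],
  [1,-10,0,0,0,0,0],
  [1,-10,0,0,0,0,0],
  [1,-10,0,0,0,0,0],
  [1,-10,0,0,0,0,0],
  [1,-10,0,0,0,0,0],
  [1,-10,0,0,0,0,0],
  [1,-8,0,0,0,0,0],
  [1,-6,0,0,0,0,0],
  [1,-4,0,0,0,0,0],
  [1,0,0,0,0,0,0],
  [1,0,0,0,0,0,0],
])

```text
time: 18.65
tool_pos: [0.5523, 0.0732, 0.0548]
tool_rot: [-0.706, 0.706, 0.039, -0.039]
contact_force: [1.2, -0.2, 5.2]
gripper_width: 0.001
```

```bash
python3 -c "
from h import *
go(rw(.0885,.095,.0533))"
```

```text
pos [0.5523 0.0732 0.0548] yawz 1.6803 tilt [-0.0004 -0.0001] j [-0.0018  0.0585  1.9035 -0.0001  1.18   -1.6821] w 0.001 t 18.6 F [ 1.1948 -0.2486  5.2227]
n 1 row [-0.1288  1.5274  0.3058] tot [-0.1288  1.5274  0.3058]
```

There is 5 N upward at the end, so the fingers may have ridden onto the plate. I'll raise, move aside and look.

Call:
apply_moves([
  [1,0,-40,0,0,0,0],
  [1,0,-40,0,0,0,0],
  [1,0,-40,0,0,0,0],
  [1,40,0,0,0,0,0],
  [1,40,0,0,0,0,0],
  [1,40,0,0,0,0,0],
  [-1,0,0,0,0,0,0],
])

```text
time: 19.35
tool_pos: [0.673, 0.0863, 0.1706]
tool_rot: [0.706, -0.706, -0.037, 0.041]
contact_force: [-1.7, -0.4, -0.6]
gripper_width: 0.157
```

```bash
python3 -c "
from h import *
a=manip.grab_frame('scene');cv2.imwrite('pics/s7.png',a)
b=manip.grab_frame('top');cv2.imwrite('pics/t7.png',b)
A=cv2.resize(a[160:260,250:400],(750,500),interpolation=cv2.INTER_CUBIC)
for l in(-.095,0,.095):
  for x,c in((-.04,(0,0,255)),(-.048,(0,160,0)),(-.06,(255,0,0))):
    q=(w2p([rw(x,l+.028,.065),rw(x,l-.028,.065)],'scene')-[250,160])*5+2
    cv2.line(A,*[tuple(int(v) for v in k) for k in q],c,1)
cv2.imwrite('pics/s7c.png',A)
go(rw(0,0,0))"
```

```text
pos [0.6704 0.0863 0.1716] yawz 1.6804 tilt [-0.006  -0.0002] j [ 0.0181  0.2081  1.5297 -0.0001  1.4097 -1.6623] w 0.332 t 19.4 F [-0.2813 -0.4754  0.0527]
n 8 row [-25.7574  21.6022 -11.9112] tot [-206.0593  172.8179  -95.2892]
```

View pics/s7c.png

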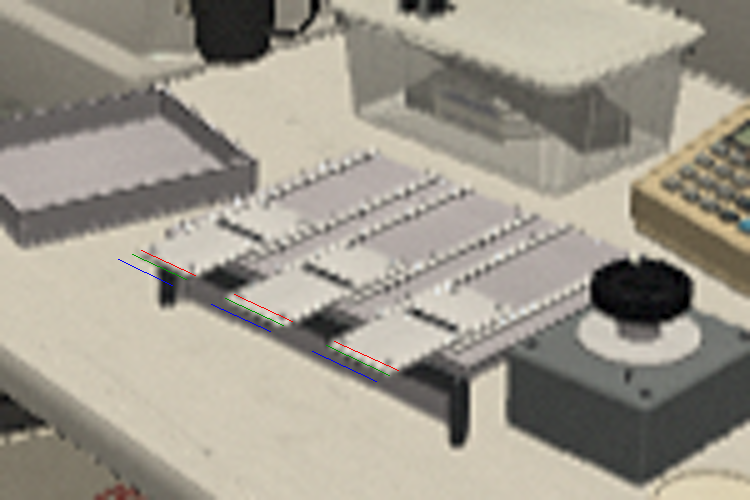

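The scene view shows all three plates sticking out. Plates 2 and 3 are near the 48 mm line, and plate 1 is around the 40 mm line (about (165,260)). I'll measure each one.

Run:
```python
from h import *
a=cv2.imread('pics/s7.png');b=cv2.imread('pics/t7.png')
for nm,im,cam in(("scene",a,"scene"),("top",b,"top")):
    g=grad(im)
    for l in(.095,0,-.095):
        xs=np.arange(-.075,-.02,.001);sc=[]
        for x in xs:
            best=0
            for dy in(-.003,0,.003):
              P=np.vstack([seg(rw(x,l+dy-.024,z),rw(x,l+dy+.024,z)) for z in ((.065,) if cam=="top" else (.065,.06))])
              best=max(best,cv2.remap(g,*w2p(P,cam).astype(np.float32).T[:,:,None],cv2.INTER_LINEAR).mean())
            sc.append(best)
        sc=np.array(sc);i=sc.argsort()[::-1][:4];print(nm,l,"front x",xs[i],sc[i].astype(int))
o=cv2.resize(b[140:240,250:410],None,fx=5,fy=5,interpolation=cv2.INTER_CUBIC);cv2.imwrite('pics/t7c.png',o)
```

```text
scene 0.095 front x [-0.04  -0.039 -0.041 -0.038] [251 250 250 248]
scene 0 front x [-0.064 -0.065 -0.063 -0.045] [252 250 249 244]
scene -0.095 front x [-0.064 -0.063 -0.065 -0.043] [254 252 250 250]
top 0.095 front x [-0.03  -0.036 -0.031 -0.035] [126 125 125 124]
top 0 front x [-0.037 -0.038 -0.043 -0.039] [67 67 66 66]
top -0.095 front x [-0.04  -0.041 -0.042 -0.039] [69 68 68 66]
```

View pics/t7c.png

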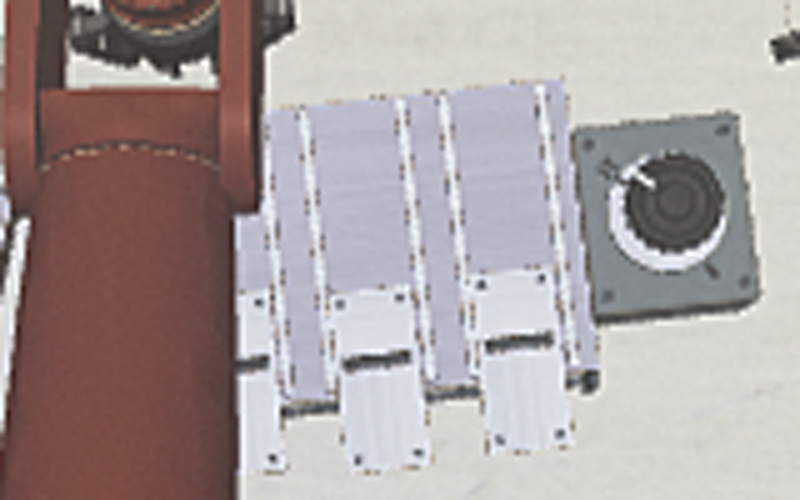

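The top crop shows the pointer on the double tick at (610,170). Plate 3 spans rows 276-448 and plate 2 rows 291-467, with plate 1 partly hidden. Converting the corners to rack coordinates:

Run:
```python
from h import *
c=lambda P:p2w(crop(P,(250,140),5),.065)
inv=lambda W:(W[:,:2]-RK[:2])@R.from_euler('z',RK[2]).as_matrix()[:2,:2]
L=[(.06,.028),(.06,-.028),(-.06,-.028),(-.06,.028)]
for n,P in dict(p3=[(470,282),(555,270),(573,440),(492,455)],p2=[(330,295),(410,288),(430,462),(347,472)]).items():
    W=c(P);f=fit2(L,W);print(n,inv(W).ravel(),"centre",inv(f[0][None,:2]),f[0][2]-RK[2],f[1])
W=c([(284,468),(270,290)]);print("p1 right corners",inv(W))
W=p2w(crop([(562,80),(600,372)],(250,140),5),.06);print("deck right edge corners",inv(W))
W=p2w(crop([(284,408),(338,402),(430,392),(480,386)],(250,140),5),.054);print("gate top mid",inv(W))
```

```text
p3 [ 0.0687 -0.0644  0.0706 -0.1216 -0.0431 -0.1198 -0.0471 -0.0656] centre [[ 0.0123 -0.0928]] 0.007793115317906801 0.004244497379218171
p2 [ 0.0701  0.0292  0.069  -0.0242 -0.0473 -0.0246 -0.0479  0.0304] centre [[0.011  0.0027]] -0.0036868839390668956 0.001989974864407773
p1 right corners [[-0.0409  0.0713]
 [ 0.0778  0.0686]]
deck right edge corners [[ 0.2    -0.1424]
 [ 0.0001 -0.1435]]
gate top mid [[-0.0006  0.0678]
 [-0.0005  0.0316]
 [-0.0005 -0.0301]
 [-0.0001 -0.0637]]
```

The pointer is on the open mark, and plates 2 and 3 overhang about 45-50 mm. Plate 1 is at about 41 mm because the fingers rode onto its top at the end. I'll push it again from behind, slightly lower.

```bash
python3 -c "
from h import *
go(rw(.125,.095,.052))"
```

```text
pos [0.6704 0.0863 0.1716] yawz 1.6804 tilt [-0.006  -0.0002] j [ 0.0181  0.2081  1.5297 -0.0001  1.4097 -1.6623] w 0.332 t 19.4 F [-0.2813 -0.4754  0.0527]
n 4 row [-20.4478  30.0295   0.0709] tot [-81.7913 120.1179   0.2836]
```

Call:
apply_moves([
  [1,-40,0,0,0,0,0],
  [1,-38,0,0,0,0,0],
  [1,0,0,0,0,0,0],
  [1,0,0,0,0,0,0],
  [1,0,40,0,0,0,0],
  [1,0,40,0,0,0,0],
  [1,0,25,0,0,0,0],
  [1,0,8,0,0,0,0],
  [1,0,0,0,0,0,0],
  [1,0,0,0,0,0,0],
])

```text
time: 20.45
tool_pos: [0.5958, 0.0778, 0.0635]
tool_rot: [-0.706, 0.706, 0.04, -0.038]
contact_force: [-0.7, 0.8, -0.1]
gripper_width: -0.0
```

```bash
python3 -c "
from h import *
go(rw(.089,.095,.052))"
```

```text
pos [0.5958 0.0778 0.0635] yawz 1.6803 tilt [0.003 0.   ] j [ 0.0061  0.1431  1.7958  0.      1.1996 -1.6742] w -0.0 t 20.4 F [-0.6527  0.7885 -0.0758]
n 2 row [-21.7218   5.6647   0.2078] tot [-43.4437  11.3293   0.4157]
```

Call:
apply_moves([
  [1,0,5,0,0,0,0],
  [1,0,4,0,0,0,0],
  [1,0,2,0,0,0,0],
  [1,0,0,0,0,0,0],
  [1,0,0,0,0,0,0],
])

```text
time: 20.95
tool_pos: [0.5947, 0.0778, 0.0518]
tool_rot: [-0.706, 0.706, 0.039, -0.038]
contact_force: [-2.5, -0.2, 5.3]
gripper_width: -0.001
```

The tips touch the deck at tool z 0.0518. I'll raise 0.8 mm and push.

Call:
apply_moves([
  [1,0,-0.8,0,0,0,0],
  [1,-8,0,0,0,0,0],
  [1,-8,0,0,0,0,0],
  [1,-7,0,0,0,0,0],
  [1,-6,0,0,0,0,0],
  [1,-5,0,0,0,0,0],
  [1,-4,0,0,0,0,0],
  [1,-4,0,0,0,0,0],
  [1,0,0,0,0,0,0],
  [1,0,0,0,0,0,0],
])

```text
time: 21.95
tool_pos: [0.5522, 0.0731, 0.0517]
tool_rot: [-0.706, 0.706, 0.038, -0.039]
contact_force: [0.7, -0.8, 7.5]
gripper_width: -0.0
```

```bash
cat >> h.py <<'E'
def front(im,cam="scene",d=.003):
    g=grad(im)
    for l in(.095,0,-.095):
        xs=np.arange(-.058,-.02,.001)
        sc=[max(cv2.remap(g,*w2p(np.vstack([seg(rw(x,l+dy-.024,z),rw(x,l+dy+.024,z)) for z in (.065,.06)]),cam).astype(np.float32).T[:,:,None],cv2.INTER_LINEAR).mean() for dy in(-d,0,d)) for x in xs]
        print(cam,l,xs[int(np.argmax(sc))].round(4),int(max(sc)))
E
python3 -c "
from h import *
go(rw(.089,.095,.052))
a=manip.grab_frame('scene');cv2.imwrite('pics/s8.png',a);front(a)"
```

```text
pos [0.5522 0.0731 0.0517] yawz 1.6803 tilt [-0.0006 -0.0001] j [-0.0018  0.0628  1.9049 -0.0002  1.1745 -1.6821] w -0.0 t 21.9 F [ 0.6921 -0.8126  7.5348]
n 1 row [ 0.4535 -0.265   0.3131] tot [ 0.4535 -0.265   0.3131]
scene 0.095 -0.04 247
scene 0 -0.045 248
scene -0.095 -0.043 252
```

The plate is simply in contact now: back end at about x = 0.078, overhang about 42 mm. I'll push 5 mm more.

Call:
apply_moves([
  [1,0,-0.5,0,0,0,0],
  [1,-3,0,0,0,0,0],
  [1,-2.5,0,0,0,0,0],
  [1,0,0,0,0,0,0],
  [1,0,0,0,0,0,0],
])

```text
time: 22.5
tool_pos: [0.5466, 0.0726, 0.0518]
tool_rot: [0.706, -0.706, -0.038, 0.039]
contact_force: [0.9, -0.3, 4.1]
gripper_width: -0.002
```

```bash
python3 -c "
from h import *
go(rw(.0835,.095,.052))
a=manip.grab_frame('scene');cv2.imwrite('pics/s9.png',a);front(a)"
```

```text
pos [0.5466 0.0726 0.0518] yawz 1.6803 tilt [-0.0008 -0.    ] j [-0.0029  0.0499  1.9184 -0.      1.1741 -1.6832] w -0.002 t 22.5 F [ 0.8779 -0.287   4.0926]
n 1 row [ 0.6044 -0.2314  0.2246] tot [ 0.6044 -0.2314  0.2246]
scene 0.095 -0.046 233
scene 0 -0.045 247
scene -0.095 -0.043 253
```

All plates now read 43-47 mm out in the scene view. Now plate 1: up, forward of the edge, open.

Call:
apply_moves([
  [1,0,-40,0,0,0,0],
  [1,0,-40,0,0,0,0],
  [-1,-36,0,0,0,0,0],
  [-1,-36,0,0,0,0,0],
  [-1,-36,0,0,0,0,0],
  [-1,0,0,0,0,0,0],
  [-1,0,0,0,0,0,0],
  [-1,0,0,0,0,0,0],
  [-1,0,0,0,0,0,0],
])

```text
time: 23.45
tool_pos: [0.4403, 0.0608, 0.1319]
tool_rot: [0.706, -0.706, -0.039, 0.039]
contact_force: [-0.2, -0.9, 1.4]
gripper_width: 1.002
```

```bash
python3 -c "
from h import *
go(rw(-.025,.095,.041))
a=manip.grab_frame('scene');cv2.imwrite('pics/s10.png',a);front(a)"
```

```text
pos [0.4403 0.0608 0.1319] yawz 1.6803 tilt [-0.0005  0.    ] j [-0.0305 -0.329   2.1118  0.      1.3593 -1.7108] w 1.002 t 23.4 F [-0.2092 -0.9079  1.4106]
n 3 row [-0.2965 30.2838 -0.0636] tot [-0.8895 90.8513 -0.1907]
scene 0.095 -0.049 199
scene 0 -0.045 245
scene -0.095 -0.043 251
```

Call:
apply_moves([
  [-1,0,35,0,0,0,0],
  [-1,0,25,0,0,0,0],
  [-1,0,15,0,0,0,0],
  [-1,0,10,0,0,0,0],
  [-1,0,6,0,0,0,0],
  [-1,0,0,0,0,0,0],
  [1,0,0,0,0,0,0],
  [1,0,0,0,0,0,0],
  [1,0,0,0,0,0,0],
  [1,0,0,0,0,0,0],
  [1,0,0,0,0,0,0],
  [1,0,0,0,0,0,0],
  [1,0,0,0,0,0,0],
])

```text
time: 24.8
tool_pos: [0.4405, 0.0609, 0.0421]
tool_rot: [-0.706, 0.706, 0.039, -0.038]
contact_force: [-1.9, -0.1, 4.9]
gripper_width: 0.632
```

Gripped (about 54 mm, matching the 56 mm width). Lift and check.

Call:
apply_moves([
  [1,0,-8,0,0,0,0],
  [1,0,-12,0,0,0,0],
  [1,0,-20,0,0,0,0],
  [1,0,-20,0,0,0,0],
  [1,0,-20,0,0,0,0],
  [1,0,0,0,0,0,0],
  [1,0,0,0,0,0,0],
])

```text
time: 25.5
tool_pos: [0.4397, 0.0608, 0.121]
tool_rot: [-0.706, 0.706, 0.039, -0.038]
contact_force: [0.3, 0.3, -2.6]
gripper_width: 0.63
```

```bash
python3 -c "
from h import *
go([.5,.3,.15])
a=manip.grab_frame('scene');cv2.imwrite('pics/s11.png',a)
cv2.imwrite('pics/s11c.png',cv2.resize(a[130:260,200:390],None,fx=4,fy=4,interpolation=cv2.INTER_CUBIC))
b=manip.grab_frame('top');cv2.imwrite('pics/t11.png',b);print(edgefit({'top':b},TRAY,[.537,.3257,-.18],.04,.15))"
```

```text
pos [0.4397 0.0608 0.121 ] yawz 1.6803 tilt [ 0.0009 -0.0001] j [-0.0306 -0.3196  2.1235 -0.      1.3368 -1.7109] w 0.63 t 25.5 F [ 0.3207  0.3091 -2.6267]
n 7 row [12.3064 -4.1326 33.0257] tot [ 86.1446 -28.9279 231.1801]
(array([ 0.5371,  0.3251, -0.1749]), np.float64(227.41903686523438))
```

View pics/s11c.png

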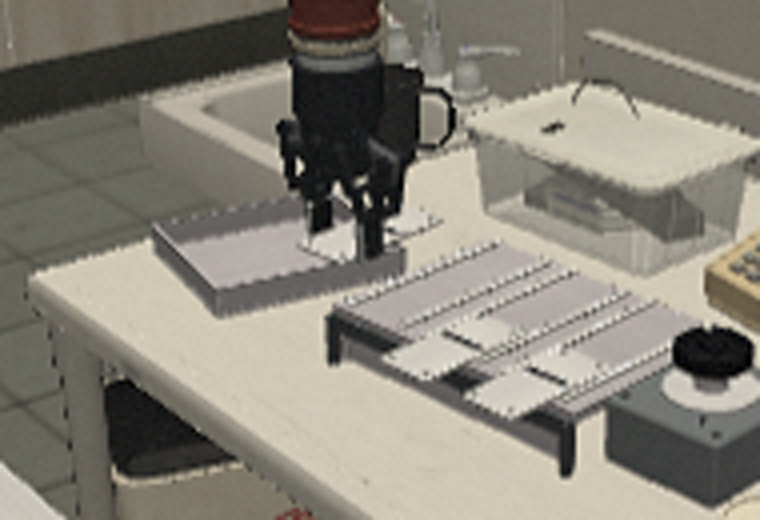

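The plate is held level with the tray unmoved (fit 0.537, 0.325, yaw -0.175). Plates 2 and 3 still stick out. Next I'll turn to match the tray and carry it over.

Call:
apply_moves([
  [1,0,0,0,0,5.5,0],
  [1,0,0,0,0,5.5,0],
  [1,0,0,0,0,5.5,0],
  [1,0,0,0,0,0,0],
])

```text
time: 26.0
tool_pos: [0.4386, 0.0608, 0.1192]
tool_rot: [-0.704, 0.704, -0.064, 0.062]
contact_force: [-0.5, -0.8, -1.8]
gripper_width: 0.631
```

```bash
python3 -c "
from h import *
go([.4987,.3319,.12])"
```

```text
pos [0.4386 0.0608 0.1192] yawz 1.3925 tilt [-0.0029  0.0001] j [-0.0306 -0.3175  2.125  -0.      1.337  -1.4231] w 0.631 t 26.0 F [-0.475  -0.8468 -1.8311]
n 7 row [ 1.5832 -0.131  39.6365] tot [ 11.0823  -0.9173 277.4558]
```

Call:
apply_moves([
  [1,1.6,0,35,0,0,0],
  [1,1.6,0,35,0,0,0],
  [1,1.6,0,35,0,0,0],
  [1,1.6,0,35,0,0,0],
  [1,1.6,0,35,0,0,0],
  [1,1.6,0,35,0,0,0],
  [1,1.5,0,35,0,0,0],
  [1,0,0,32.5,0,0,0],
  [1,0,0,0,0,0,0],
  [1,0,0,0,0,0,0],
])

```text
time: 27.0
tool_pos: [0.4991, 0.3319, 0.1195]
tool_rot: [-0.704, 0.705, -0.063, 0.061]
contact_force: [0.4, -0.3, -1.6]
gripper_width: 0.63
```

```bash
python3 -c "
from h import *
go([.4987,.3319,-.008])
b=manip.grab_frame('top');cv2.imwrite('pics/t12.png',b)
a=manip.grab_frame('scene');cv2.imwrite('pics/s12.png',a);print(edgefit({'scene':a},TRAY,[.537,.3257,-.18],.03,.15))"
```

```text
pos [0.4991 0.3319 0.1195] yawz 1.3949 tilt [-0.002  -0.0015] j [ 0.4629  0.0788  1.7635 -0.0005  1.3017 -0.9319] w 0.63 t 27.0 F [ 0.359  -0.2893 -1.6261]
n 4 row [-0.0395 31.8746  0.0458] tot [ -0.1581 127.4984   0.1834]
(array([ 0.5377,  0.3288, -0.1751]), np.float64(180.9827423095703))
```

Tray still there. I'll lower in steps.

Call:
apply_moves([
  [1,0,40,0,0,0,0],
  [1,0,35,0,0,0,0],
  [1,0,25,0,0,0,0],
  [1,0,12,0,0,0,0],
  [1,0,5,0,0,0,0],
  [1,0,0,0,0,0,0],
  [1,0,0,0,0,0,0],
])

```text
time: 27.8
tool_pos: [0.5011, 0.3324, 0.0056]
tool_rot: [0.705, -0.704, 0.062, -0.064]
contact_force: [0.9, -1.2, -1.3]
gripper_width: 0.633
```

Call:
apply_moves([
  [1,0,3,0,0,0,0],
  [1,0,2,0,0,0,0],
  [1,0,0,0,0,0,0],
])

```text
time: 28.1
tool_pos: [0.4998, 0.332, -0.0011]
tool_rot: [0.704, -0.704, 0.063, -0.063]
contact_force: [-0.2, 0.3, -2.7]
gripper_width: 0.631
```

Call:
apply_moves([
  [1,0,3,0,0,0,0],
  [1,0,2,0,0,0,0],
  [1,0,0,0,0,0,0],
  [1,0,0,0,0,0,0],
])

```text
time: 28.5
tool_pos: [0.4996, 0.3319, -0.0064]
tool_rot: [-0.704, 0.704, -0.063, 0.063]
contact_force: [-0.1, -0.3, -1.0]
gripper_width: 0.63
```

Call:
apply_moves([
  [1,0,2,0,0,0,0],
  [1,0,2,0,0,0,0],
  [1,0,0,0,0,0,0],
  [1,0,0,0,0,0,0],
])

```text
time: 28.9
tool_pos: [0.5001, 0.3322, -0.0079]
tool_rot: [-0.704, 0.704, -0.063, 0.063]
contact_force: [-5.4, -3.4, 12.0]
gripper_width: 0.627
```

Tips on the floor. I'll release and lift.

Call:
apply_moves([
  [1,0,-1.5,0,0,0,0],
  [-1,0,0,0,0,0,0],
  [-1,0,0,0,0,0,0],
  [-1,0,0,0,0,0,0],
  [-1,0,0,0,0,0,0],
  [-1,0,-10,0,0,0,0],
  [-1,0,-35,0,0,0,0],
  [-1,0,-40,0,0,0,0],
  [-1,0,-40,0,0,-5.5,0],
  [-1,0,0,-35,0,-5.5,0],
  [-1,0,0,-35,0,-5.5,0],
  [-1,0,0,-35,0,0,0],
  [-1,0,0,-35,0,0,0],
  [-1,0,0,-35,0,0,0],
  [-1,0,0,0,0,0,0],
])

```text
time: 30.4
tool_pos: [0.5094, 0.1547, 0.1171]
tool_rot: [-0.706, 0.706, 0.038, -0.037]
contact_force: [-0.6, 0.7, 0.7]
gripper_width: 1.0
```

```bash
python3 -c "
from h import *
go(rw(-.023,0,.12))
a=manip.grab_frame('scene');cv2.imwrite('pics/s13.png',a);front(a)
b=manip.grab_frame('top');cv2.imwrite('pics/t13.png',b);print(edgefit({'top':b},TRAY,[.537,.3257,-.18],.04,.15))
A=cv2.resize(a[150:250,190:350],None,fx=3,fy=3,interpolation=cv2.INTER_CUBIC);B=cv2.resize(b[150:250,180:340],None,fx=3,fy=3,interpolation=cv2.INTER_CUBIC)
cv2.imwrite('pics/c13.png',np.vstack([A,B])[:600])"
```

```text
pos [0.5094 0.1547 0.1171] yawz 1.676 tilt [ 0.0012 -0.0009] j [ 0.1555 -0.0795  1.926  -0.0011  1.2941 -1.5202] w 1.0 t 30.4 F [-0.5522  0.7294  0.6778]
n 5 row [-15.3461  -0.5524 -36.2496] tot [ -76.7304   -2.7618 -181.2482]
scene 0.095 -0.039 188
scene 0 -0.045 244
scene -0.095 -0.043 250
(array([ 0.5374,  0.3267, -0.1684]), np.float64(199.94371032714844))
```

View pics/c13.png

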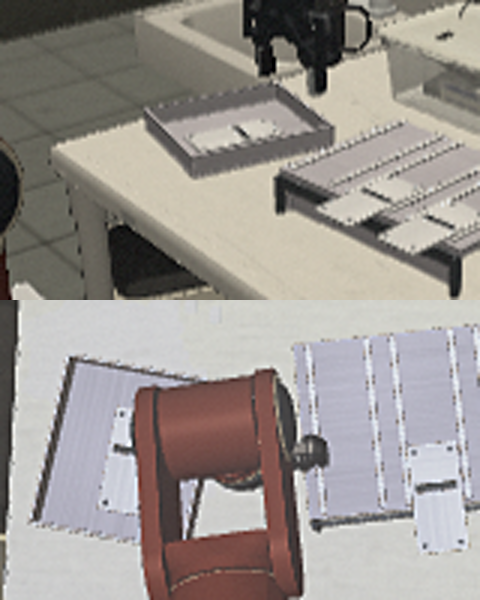

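Both halves of the picture show plate 1 lying flat in the tray, with plates 2 and 3 still sticking out. Next is plate 2.

Call:
apply_moves([
  [-1,-15.7,0,-36,0,0,0],
  [-1,-15.7,0,-36,0,0,0],
  [-1,-15.7,0,-36,0,0,0],
  [-1,-15.7,0,-36,0,0,0],
  [-1,-15.7,0,-36,0,0,0],
  [-1,0,0,0,0,0,0],
  [-1,0,0,0,0,0,0],
])

```text
time: 31.2
tool_pos: [0.4508, -0.0294, 0.1167]
tool_rot: [0.706, -0.706, -0.039, 0.038]
contact_force: [-0.0, 0.5, 0.2]
gripper_width: 1.002
```

```bash
python3 -c "
from h import *
go(rw(-.025,.001,.041))"
```

```text
pos [ 0.4508 -0.0294  0.1167] yawz 1.6798 tilt [0.0009 0.0006] j [-0.2307 -0.2918  2.1095  0.0008  1.3232 -1.9107] w 1.002 t 31.2 F [-0.0067  0.4757  0.158 ]
n 2 row [-0.5791 37.8516 -1.6717] tot [-1.1582 75.7032 -3.3434]
```

Call:
apply_moves([
  [-1,-1.1,0,-3.3,0,0,0],
  [-1,0,30,0,0,0,0],
  [-1,0,22,0,0,0,0],
  [-1,0,14,0,0,0,0],
  [-1,0,9.5,0,0,0,0],
  [-1,0,0,0,0,0,0],
  [-1,0,0,0,0,0,0],
  [1,0,0,0,0,0,0],
  [1,0,0,0,0,0,0],
  [1,0,0,0,0,0,0],
  [1,0,0,0,0,0,0],
  [1,0,0,0,0,0,0],
  [1,0,0,0,0,0,0],
  [1,0,0,0,0,0,0],
])

```text
time: 32.6
tool_pos: [0.4505, -0.0334, 0.042]
tool_rot: [-0.706, 0.706, 0.039, -0.038]
contact_force: [-2.2, 0.5, 4.4]
gripper_width: 0.633
```

Call:
apply_moves([
  [1,0,-8,0,0,0,0],
  [1,0,-12,0,0,0,0],
  [1,0,-20,0,0,0,0],
  [1,0,-25,0,0,0,0],
  [1,0,-25,0,0,5.5,0],
  [1,0,0,0,0,5.5,0],
  [1,0,0,0,0,5.5,0],
  [1,0,0,0,0,0,0],
  [1,0,0,0,0,0,0],
])

```text
time: 33.5
tool_pos: [0.4496, -0.0332, 0.1311]
tool_rot: [-0.704, 0.704, -0.062, 0.062]
contact_force: [0.5, 0.3, -1.0]
gripper_width: 0.635
```

```bash
python3 -c "
from h import *
b=manip.grab_frame('top');cv2.imwrite('pics/t14.png',b);print(edgefit({'top':b},TRAY,[.537,.3257,-.18],.05,.15))
go([.4995,.332,.13])"
```

```text
(array([ 0.5369,  0.3253, -0.1776]), np.float64(226.17848205566406))
pos [ 0.4496 -0.0332  0.1309] yawz 1.394 tilt [-0.0001 -0.    ] j [-0.2391 -0.3099  2.0988 -0.      1.3528 -1.633 ] w 0.63 t 33.5 F [ 0.3223  0.1865 -1.3949]
n 10 row [-1.511   0.087  36.8306] tot [-15.1104   0.8698 368.3056]
```

Call:
apply_moves([
  [1,-1.5,0,36.8,0,0,0],
  [1,-1.5,0,36.8,0,0,0],
  [1,-1.5,0,36.8,0,0,0],
  [1,-1.5,0,36.8,0,0,0],
  [1,-1.5,0,36.8,0,0,0],
  [1,-1.5,0,36.8,0,0,0],
  [1,-1.5,0,36.8,0,0,0],
  [1,-1.5,0,36.8,0,0,0],
  [1,-1.5,0,36.8,0,0,0],
  [1,-1.5,0,36.8,0,0,0],
  [1,0,0,0,0,0,0],
  [1,0,0,0,0,0,0],
  [1,0,0,0,0,0,0],
])

```text
time: 34.85
tool_pos: [0.5, 0.3308, 0.1304]
tool_rot: [-0.704, 0.705, -0.063, 0.063]
contact_force: [-0.4, -0.4, -1.6]
gripper_width: 0.632
```

```bash
python3 -c "
from h import *
a=manip.grab_frame('scene');cv2.imwrite('pics/s14.png',a);print(edgefit({'scene':a},TRAY,[.537,.3257,-.18],.03,.15))
go([.4995,.332,-.002])"
```

```text
(array([ 0.5384,  0.3328, -0.1718]), np.float64(177.16555786132812))
pos [0.5001 0.3306 0.1305] yawz 1.3918 tilt [-0.0007 -0.0005] j [ 0.4602  0.067   1.7564 -0.0002  1.3189 -0.9316] w 0.634 t 34.9 F [-0.0579  0.7188 -1.0996]
n 4 row [-0.1969 33.1255  0.3283] tot [ -0.7876 132.502    1.3133]
```

Call:
apply_moves([
  [1,-0.8,40,1.2,0,0,0],
  [1,0,35,0,0,0,0],
  [1,0,30,0,0,0,0],
  [1,0,15,0,0,0,0],
  [1,0,8,0,0,0,0],
  [1,0,0,0,0,0,0],
  [1,0,0,0,0,0,0],
])

```text
time: 35.6
tool_pos: [0.5011, 0.3333, 0.0045]
tool_rot: [0.705, -0.704, 0.062, -0.064]
contact_force: [0.4, 0.0, -1.4]
gripper_width: 0.636
```

Call:
apply_moves([
  [1,0,1.5,0,0,0,0],
  [1,0,1.5,0,0,0,0],
  [1,0,0,0,0,0,0],
  [1,0,0,0,0,0,0],
])

```text
time: 36.0
tool_pos: [0.4999, 0.3331, 0.0001]
tool_rot: [0.704, -0.704, 0.063, -0.063]
contact_force: [0.1, 0.2, -1.4]
gripper_width: 0.631
```

Call:
apply_moves([
  [1,0,1,0,0,0,0],
  [-1,0,0,0,0,0,0],
  [-1,0,0,0,0,0,0],
  [-1,0,0,0,0,0,0],
  [-1,0,0,0,0,0,0],
  [-1,0,-10,0,0,0,0],
  [-1,0,-35,0,0,0,0],
  [-1,0,-40,0,0,0,0],
  [-1,0,-35,0,0,-5.5,0],
  [-1,0,0,-35,0,-5.5,0],
  [-1,0,0,-35,0,-5.5,0],
  [-1,0,0,-40,0,0,0],
  [-1,0,0,-40,0,0,0],
  [-1,0,0,-40,0,0,0],
  [-1,0,0,-40,0,0,0],
  [-1,0,0,-40,0,0,0],
  [-1,0,0,0,0,0,0],
])

```text
time: 37.7
tool_pos: [0.5199, 0.0605, 0.1199]
tool_rot: [-0.706, 0.707, 0.037, -0.036]
contact_force: [-0.6, 0.5, 0.0]
gripper_width: 0.997
```

```bash
python3 -c "
from h import *
a=manip.grab_frame('scene');cv2.imwrite('pics/s15.png',a);front(a)
b=manip.grab_frame('top');cv2.imwrite('pics/t15.png',b);print(edgefit({'top':b},TRAY,[.537,.3257,-.18],.05,.15))
P=PLATE.copy();P[:,2]=.014;print('plate',edgefit({'top':b},P,[.5375,.3257,-.18],.02,.2))
go(rw(-.023,-.093,.12))"
```

```text
scene 0.095 -0.039 192
scene 0 -0.058 194
scene -0.095 -0.043 252
(array([ 0.537 ,  0.3252, -0.1751]), np.float64(232.6474609375))
plate (array([ 0.5337,  0.3296, -0.1462]), np.float64(98.13800811767578))
pos [0.5195 0.0637 0.1196] yawz 1.6782 tilt [0.0009 0.0004] j [-0.0205 -0.1047  1.9452  0.0005  1.3003 -1.6989] w 0.998 t 37.8 F [ 0.0165  0.2659 -0.3187]
n 5 row [-15.35    -0.1156 -36.5075] tot [ -76.7501   -0.5781 -182.5376]
```

Call:
apply_moves([
  [-1,-15.4,0,-36.3,0,0,0],
  [-1,-15.4,0,-36.3,0,0,0],
  [-1,-15.4,0,-36.3,0,0,0],
  [-1,-15.4,0,-36.3,0,0,0],
  [-1,-15.4,0,-36.3,0,0,0],
  [-1,0,0,0,0,0,0],
  [-1,0,0,0,0,0,0],
])

```text
time: 38.5
tool_pos: [0.4627, -0.124, 0.1191]
tool_rot: [0.706, -0.706, -0.039, 0.038]
contact_force: [-0.3, 0.6, 0.5]
gripper_width: 1.001
```

```bash
python3 -c "
from h import *
go(rw(-.023,-.094,.041))"
```

```text
pos [ 0.4627 -0.124   0.1191] yawz 1.68 tilt [0.0006 0.0006] j [-0.4178 -0.2186  2.046   0.0008  1.314  -2.0979] w 1.001 t 38.5 F [-0.3085  0.6191  0.4801]
n 2 row [-0.1432 39.0603 -1.5234] tot [-0.2864 78.1207 -3.0468]
```

Call:
apply_moves([
  [-1,0,0,-3,0,0,0],
  [-1,0,30,0,0,0,0],
  [-1,0,23,0,0,0,0],
  [-1,0,15,0,0,0,0],
  [-1,0,10,0,0,0,0],
  [-1,0,0,0,0,0,0],
  [-1,0,0,0,0,0,0],
  [1,0,0,0,0,0,0],
  [1,0,0,0,0,0,0],
  [1,0,0,0,0,0,0],
  [1,0,0,0,0,0,0],
  [1,0,0,0,0,0,0],
  [1,0,0,0,0,0,0],
  [1,0,0,0,0,0,0],
])

```text
time: 39.9
tool_pos: [0.4636, -0.1278, 0.0422]
tool_rot: [-0.706, 0.706, 0.039, -0.038]
contact_force: [-1.4, 1.2, 5.0]
gripper_width: 0.633
```

Call:
apply_moves([
  [1,0,-8,0,0,0,0],
  [1,0,-12,0,0,0,0],
  [1,0,-20,0,0,0,0],
  [1,0,-25,0,0,0,0],
  [1,0,-25,0,0,5.5,0],
  [1,0,0,0,0,5.5,0],
  [1,0,0,0,0,5.5,0],
  [1,0,0,0,0,0,0],
  [1,0,0,0,0,0,0],
])

```text
time: 40.8
tool_pos: [0.4628, -0.1276, 0.1312]
tool_rot: [-0.704, 0.704, -0.062, 0.062]
contact_force: [0.6, 0.2, -1.3]
gripper_width: 0.628
```

```bash
python3 -c "
from h import *
b=manip.grab_frame('top');cv2.imwrite('pics/t16.png',b);print(edgefit({'top':b},TRAY,[.537,.3257,-.18],.05,.15))
P=PLATE.copy();P[:,2]=.014;print('plate',edgefit({'top':b},P,[.5375,.3257,-.18],.02,.2))
go([.4995,.332,.13])"
```

```text
(array([ 0.5372,  0.3253, -0.1734]), np.float64(226.5517578125))
plate (array([ 0.5338,  0.3294, -0.1414]), np.float64(96.48710632324219))
pos [ 0.4627 -0.1275  0.131 ] yawz 1.3939 tilt [ 0. -0.] j [-0.4242 -0.2293  2.034   0.      1.3368 -1.8181] w 0.635 t 40.9 F [ 0.4517  0.2028 -1.1321]
n 12 row [-3.7212  0.0811 38.2372] tot [-44.6542   0.9734 458.8467]
```

Call:
apply_moves([
  [1,-3.7,0,38.2,0,0,0],
  [1,-3.7,0,38.2,0,0,0],
  [1,-3.7,0,38.2,0,0,0],
  [1,-3.7,0,38.2,0,0,0],
  [1,-3.7,0,38.2,0,0,0],
  [1,-3.7,0,38.2,0,0,0],
  [1,-3.7,0,38.2,0,0,0],
  [1,-3.7,0,38.2,0,0,0],
  [1,-3.7,0,38.2,0,0,0],
  [1,-3.7,0,38.2,0,0,0],
  [1,-3.7,0,38.2,0,0,0],
  [1,-3.7,0,38.2,0,0,0],
  [1,0,0,0,0,0,0],
  [1,0,0,0,0,0,0],
  [1,0,0,0,0,0,0],
])

```text
time: 42.35
tool_pos: [0.5003, 0.3306, 0.1304]
tool_rot: [-0.704, 0.705, -0.063, 0.063]
contact_force: [-0.4, 0.2, -0.7]
gripper_width: 0.635
```

```bash
python3 -c "
from h import *
a=manip.grab_frame('scene');cv2.imwrite('pics/s16.png',a);print(edgefit({'scene':a},TRAY,[.537,.3257,-.18],.03,.15))
go([.4995,.332,.005])"
```

```text
(array([ 0.5377,  0.329 , -0.1756]), np.float64(165.57066345214844))
pos [0.5004 0.3304 0.1305] yawz 1.3917 tilt [-0.0005 -0.0005] j [ 0.4596  0.0672  1.7562 -0.0003  1.3189 -0.932 ] w 0.632 t 42.4 F [ 0.217  -0.7104 -1.0402]
n 4 row [-0.2816 31.38    0.3691] tot [ -1.1264 125.52     1.4762]
```

Call:
apply_moves([
  [1,-1,40,1.4,0,0,0],
  [1,0,35,0,0,0,0],
  [1,0,30,0,0,0,0],
  [1,0,13,0,0,0,0],
  [1,0,6,0,0,0,0],
  [1,0,0,0,0,0,0],
  [1,0,0,0,0,0,0],
])

```text
time: 43.1
tool_pos: [0.5012, 0.3335, 0.0088]
tool_rot: [0.705, -0.704, 0.062, -0.064]
contact_force: [0.7, 0.4, -1.4]
gripper_width: 0.635
```

Call:
apply_moves([
  [1,0,1.5,0,0,0,0],
  [1,0,0,0,0,0,0],
  [1,0,0,0,0,0,0],
])

```text
time: 43.4
tool_pos: [0.5002, 0.3333, 0.006]
tool_rot: [0.705, -0.704, 0.063, -0.063]
contact_force: [-0.3, -0.9, -0.0]
gripper_width: 0.632
```

Call:
apply_moves([
  [1,0,1,0,0,0,0],
  [-1,0,0,0,0,0,0],
  [-1,0,0,0,0,0,0],
  [-1,0,0,0,0,0,0],
  [-1,0,0,0,0,0,0],
  [-1,0,-10,0,0,0,0],
  [-1,0,-35,0,0,0,0],
  [-1,0,-40,0,0,0,0],
  [-1,0,-40,0,0,4.3,0],
  [-1,0,-10,0,0,0,0],
  [-1,0,0,-40,0,0,0],
  [-1,0,0,-40,0,0,0],
  [-1,0,0,-40,0,0,0],
  [-1,0,0,-40,0,0,0],
  [-1,0,0,-40,0,0,0],
  [-1,0,0,-40,0,0,0],
  [-1,0,0,-40,0,0,0],
  [-1,0,0,0,0,0,0],
  [-1,0,0,0,0,0,0],
])

```text
time: 45.3
tool_pos: [0.4294, 0.0614, 0.1394]
tool_rot: [0.702, -0.701, 0.09, -0.09]
contact_force: [0.0, -0.4, 0.2]
gripper_width: 0.998
```

```bash
python3 -c "
from h import *
a=manip.grab_frame('scene');cv2.imwrite('pics/s17.png',a)
b=manip.grab_frame('top');cv2.imwrite('pics/t17.png',b);print(edgefit({'top':b},TRAY,[.537,.3257,-.18],.05,.15))
P=PLATE.copy();P[:,2]=.019;print('plate',edgefit({'top':b},P,[.5375,.3257,-.18],.02,.2))
A=cv2.resize(a[150:250,190:400],None,fx=3,fy=3,interpolation=cv2.INTER_CUBIC);B=cv2.resize(b[150:250,180:390],None,fx=3,fy=3,interpolation=cv2.INTER_CUBIC)
cv2.imwrite('pics/c17.png',np.vstack([A,B]))
go([.598,-.219,.13])"
```

```text
(array([ 0.5372,  0.3252, -0.1765]), np.float64(227.29345703125))
plate (array([ 0.5361,  0.3292, -0.1494]), np.float64(106.5709457397461))
pos [0.4296 0.0625 0.1394] yawz 1.3181 tilt [0.     0.0004] j [-0.0276 -0.3677  2.1278  0.0004  1.3815 -1.3457] w 1.003 t 45.4 F [ 0.5594 -0.2588 -0.2017]
n 9 row [ 25.9366   1.0292 -25.6046] tot [ 233.4291    9.2632 -230.4414]
```

View pics/c17.png

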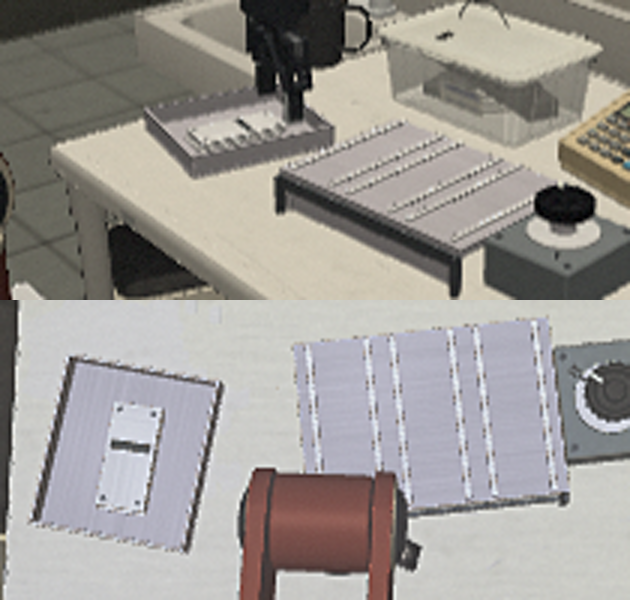

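The three plates lie in a neat stack in the tray (crop (130,460)) and the rack is empty. Now back to the wheel, staying above 0.13 on the way.

Call:
apply_moves([
  [-1,26,0,-25.6,0,0,0],
  [-1,26,0,-25.6,0,0,0],
  [-1,26,0,-25.6,0,0,0],
  [-1,26,0,-25.6,0,0,0],
  [-1,26,0,-25.6,0,0,0],
  [-1,26,0,-25.6,0,0,0],
  [-1,26,0,-25.6,0,0,0],
  [-1,26,0,-25.6,0,0,0],
  [-1,26,0,-25.6,0,0,0],
  [-1,0,0,0,0,0,0],
  [-1,0,0,0,0,0,0],
  [-1,0,0,0,0,0,0],
])

```text
time: 46.6
tool_pos: [0.5983, -0.2181, 0.1387]
tool_rot: [0.702, -0.701, 0.089, -0.088]
contact_force: [-0.1, 0.9, 0.3]
gripper_width: 1.0
```

```bash
python3 -c "
from h import *
go([.598,-.219,.0625])"
```

```text
pos [ 0.5983 -0.2181  0.1387] yawz 1.3192 tilt [-0.001   0.0008] j [-0.4665  0.1442  1.6587  0.0003  1.34   -1.7858] w 1.0 t 46.6 F [-0.0648  0.9255  0.3064]
n 2 row [ 0.0338 38.1156 -0.4776] tot [ 0.0676 76.2312 -0.9551]
```

Call:
apply_moves([
  [-1,0,30,-1,0,0,0],
  [-1,0,22,0,0,0,0],
  [-1,0,14,0,0,0,0],
  [-1,0,10,0,0,0,0],
  [-1,0,0,0,0,0,0],
  [-1,0,0,0,0,0,0],
  [1,0,0,0,0,0,0],
  [1,0,0,0,0,0,0],
  [1,0,0,0,0,0,0],
  [1,0,0,0,0,0,0],
  [1,0,0,0,0,0,0],
  [1,0,0,0,0,0,0],
])

```text
time: 47.8
tool_pos: [0.5995, -0.2195, 0.0657]
tool_rot: [0.702, -0.7, 0.089, -0.091]
contact_force: [-0.9, 5.6, 5.0]
gripper_width: 0.733
```

Call:
apply_moves([
  [1,0,0,0,0,8.47,0],
  [1,0,0,0,0,8.47,0],
  [1,0,0,0,0,8.47,0],
  [1,0,0,0,0,8.47,0],
  [1,0,0,0,0,8.47,0],
  [1,0,0,0,0,8.47,0],
  [1,0,0,0,0,8.47,0],
  [1,0,0,0,0,8.47,0],
  [1,0,0,0,0,8.47,0],
  [1,0,0,0,0,8.47,0],
  [1,0,0,0,0,8.47,0],
  [1,0,0,0,0,8.47,0],
  [1,0,0,0,0,8.47,0],
  [1,0,0,0,0,8.47,0],
  [1,0,0,0,0,8.47,0],
  [1,0,0,0,0,8.47,0],
  [1,0,0,0,0,8.47,0],
  [1,0,0,0,0,8.47,0],
  [1,0,0,0,0,8.47,0],
  [1,0,0,0,0,8.47,0],
])

```text
time: 49.8
tool_pos: [0.5971, -0.2193, 0.0656]
tool_rot: [-0.027, 0.025, 0.707, -0.706]
contact_force: [-9.2, 9.6, 12.1]
gripper_width: 0.738
```

Call:
apply_moves([
  [1,0,0,0,0,8.47,0],
  [1,0,0,0,0,8.47,0],
  [1,0,0,0,0,8.47,0],
  [1,0,0,0,0,0,0],
  [1,0,0,0,0,0,0],
])

```text
time: 50.3
tool_pos: [0.5972, -0.2187, 0.0656]
tool_rot: [-0.18, 0.177, 0.685, -0.683]
contact_force: [-8.8, 10.0, 12.5]
gripper_width: 0.733
```

```bash
python3 -c "
from h import *
go([.598,-.219,.0625])"
```

```text
pos [ 0.5972 -0.2187  0.0656] yawz -2.0819 tilt [-0.0036  0.0034] j [-0.4687  0.2215  1.7021  0.0015  1.2227  1.6127] w 0.733 t 50.3 F [-8.7632 10.0117 12.4589]
n 1 row [-0.8646  3.1217 -0.1675] tot [-0.8646  3.1217 -0.1675]
```

Call:
apply_moves([
  [-1,0,0,0,0,0,0],
  [-1,0,0,0,0,0,0],
  [-1,0,0,0,0,0,0],
  [-1,0,0,0,0,0,0],
  [-1,0,0,0,0,0,0],
  [-1,0,-20,0,0,0,0],
  [-1,0,-40,0,0,0,0],
  [-1,0,-40,0,0,0,0],
  [-1,0,-30,0,0,0,0],
  [-1,0,0,0,0,0,0],
])

```text
time: 51.3
tool_pos: [0.601, -0.2224, 0.2004]
tool_rot: [0.175, -0.183, -0.683, 0.685]
contact_force: [0.5, 0.3, 0.2]
gripper_width: 0.998
```

```bash
python3 -c "
from h import *
go([.43,.06,.2])"
```

```text
pos [ 0.601  -0.2224  0.2004] yawz -2.0829 tilt [ 0.0101 -0.0051] j [-0.4704  0.0964  1.6049  0.      1.429   1.6125] w 0.998 t 51.3 F [0.531  0.2992 0.1997]
n 9 row [ 31.9388  -0.311  -18.0374] tot [ 287.4496   -2.7989 -162.3369]
```

Call:
apply_moves([
  [-1,32,0,-18,0,0,0],
  [-1,32,0,-18,0,0,0],
  [-1,32,0,-18,0,0,0],
  [-1,32,0,-18,0,0,0],
  [-1,32,0,-18,0,0,0],
  [-1,32,0,-18,0,0,0],
  [-1,32,0,-18,0,0,0],
  [-1,32,0,-18,0,0,0],
  [-1,32,0,-18,0,0,0],
  [-1,0,0,0,0,0,0],
  [-1,0,0,0,0,0,0],
])

```text
time: 52.4
tool_pos: [0.4259, 0.0619, 0.1926]
tool_rot: [0.179, -0.178, -0.684, 0.684]
contact_force: [-0.4, 1.0, -0.6]
gripper_width: 1.004
```

```bash
python3 -c "
from h import *
a=manip.grab_frame('scene');cv2.imwrite('pics/s18.png',a)
b=manip.grab_frame('top');cv2.imwrite('pics/t18.png',b);print('tray',edgefit({'top':b},TRAY,[.537,.3257,-.18],.05,.15))
b0=cv2.imread('pics/top0.png')
rs=lambda i,y,x,h,w,k:cv2.resize(i[y:y+h,x:x+w],None,fx=k,fy=k,interpolation=cv2.INTER_CUBIC)
up=np.hstack([rs(b0,158,358,50,50,8)[:,:390],rs(b,158,358,50,50,8)[:,:390]])
dn=np.hstack([rs(b,150,185,65,130,3)])
dn=np.hstack([dn,rs(b,150,360,65,130,3)])
cv2.imwrite('pics/c18.png',np.vstack([up,dn])[:600])
d=cv2.absdiff(b0,b)[170:235,415:460].max();print('cup/roll region max diff',d,'rect mean',cv2.absdiff(b0,b)[170:235,415:460].mean())"
```

```text
tray (array([ 0.5369,  0.3253, -0.1756]), np.float64(228.40821838378906))
cup/roll region max diff 9 rect mean 2.8147008547008547
```

View pics/c18.png

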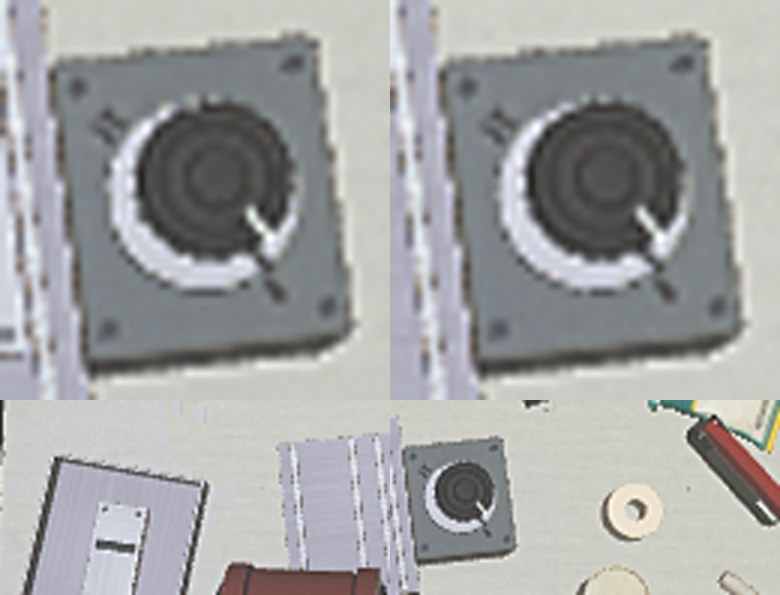

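The pointer (650,220) sits on the single tick exactly as in the start picture on the left. The plates are in the tray, and the cup and roll are unchanged. Handing in.

```bash
python3 -c "
from plant import manip
print(manip.job_done())"
```

```text
the job is handed in; nothing more can be done
None
```

The job is done and handed in at about 52 s of the 210 s allowed. All three plates were present, and they now lie flat in one stack in the wash tray.

**What I did**
1. Turned the handwheel 3.40 rad anticlockwise; the picture showed the pointer on the double open mark and the gate bar down.
2. Pushed each plate along its lane until it stuck out, and lifted none before all three did.
3. Laid the plates one at a time on top of each other near the middle of the tray.
4. Turned the wheel back 3.40 rad, then released it and moved the arm clear.

**Last checks**
- **Handwheel:** the pointer looks the same as in the start picture, on the single locked mark.
- **Tray:** it has not moved (0.537, 0.325, yaw -0.176), and the plate stack lies inside it.
- **Deli cup and label roll:** their part of the top picture matches the start picture (largest pixel difference 9 of 255).

**What went wrong or disagreed**
- **Fingertip height:** the first grip on the wheel missed because the fingers closed on top of the rim. The shut fingertips are about 8 mm above the reported tool point, not 19 mm ahead of it as stated. I used the measured offset from then on.
- **Plate 1:** the first push left it only about 41 mm out, so I pushed it 5 mm further.
- **How far the plates stuck out:** the readings were 43–48 mm, and the two cameras disagreed by a few millimetres.

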